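# Put away the bread boards and seed tins at the bakery counter

## Robot

A 6-joint arm with a two-finger parallel gripper is mounted at the origin on the work surface. World frame = base frame: x ahead of the robot, y to its left, z up, the work surface at z = 0. Lengths are in m, angles in rad, forces in N, time in s.
With the tool pointing down it reaches from about 0.35 to 0.875 m from the base axis. Payload 4.2 kg.
Tool frame: the origin (TCP) lies at the very end of the fingers, on their centre line; the grasp point (between the pads) lies 19 mm behind it; z points along the fingers, y is the direction in which the jaws open and shut (so a half turn about z gives the same grasp; the last joint's range is limited). The gripper opens to 85 mm and grips with 20 to 120 N. Pads are 22 mm wide; open, the fingers measure 114 mm over their backs; the gripper's body (76 mm by 85 mm) begins 54 mm behind the grasp point. The pads swing forward as they close: fully open they stand 13 mm farther back than shut.
Start: joints at [1.595, 0.385, 0.008, 0, -1.194, -0.259], TCP at [0.145, 0.608, 0.203] pointing down, gripper open.
Joint ranges: [-3.14, 3.14], [-1.21, 2.06], [-1.07, 1.41], [-3.16, 2.05], [-2.99, -0.16], [-3.1, 3.1]. Speed limits (rad/s): [2.79, 2.79, 3.14, 3.14, 3.14, 3.14].

## Interface

Orientations are given as a unit quaternion [x, y, z, w].
In Python, from rig import * gives the robot as it stands.
- The arm moves only by the tool step_arm, never from a script. Its argument "increments" is a list of rows, each an object with "delta_pos": the shift along the world's x, y, z in mm, a list of three; "twist": the turn, a rotation vector about the world's x, y, z in rad, a list of three. In form: [{"delta_pos": [tx, ty, tz], "twist": [ax, ay, az]}, ...]. A call has 1 to 12 rows; each row is the pose to reach, as a shift and turn from the pose commanded when the call began; what a row does not reach only later rows make up. A row lasts 1/12 s, in which the tool goes at most 41.7 mm and 7.16 degrees, less where a joint would pass 70% of its speed; a pose out of reach is approached as far as the arm can. A call with a gripper value outside its range is refused whole. "grip" is the opening, from 0 (shut) to 1 (fully open), set as the call begins (left out, the last holds). The fingers move at their own pace and stop on an object; "squeeze" is the grip in N (left out, the last holds). Time passes only in rows, so rows that repeat a pose let the fingers close. It gives the time, the measured TCP pose, the force and the opening at its end, in the units of the state.
- read_state(): the state, without advancing time (a new reading comes with each control period).
- camera(name): name is "scene" or "top" or "wrist"; returns a dict with "pixels" (480x640x3 uint8, blue, green, red), "fx", "fy", "cx", "cy" (pixels), "k1" (the pictures are not rectified: a ray, as slopes to the right and down, at radius r is drawn at 1 + k1 r^2 times it, then the intrinsics apply), "T" (4x4, takes a point from camera to world coordinates); the wrist camera has in their place "tool_from_camera" (4x4, takes a point from camera to tool coordinates, whose origin is the TCP and whose axes are the flange's). Camera axes: x right, y down, z forward; pixel columns grow to the right and rows downward; lengths in m; the calibration is good to about 2 mm. A picture is of the moment at which its call begins: read the wrist's pose just before it. There is no depth.
- close_job(): hands the job in, once; it reports no verdict.
Trained networks look in the newest picture that a camera, given by its name, has taken for a name from the list of things; names that differ only in an ending like _2 or _b are one class to them, and where a whole thing is asked for, a point or a joint stands for the part that bears it (a point fixed in the world has none). Each returns a list of dicts, best first, with "p" (0 to 1); they miss things now and then, are a little off and sometimes report something else, mostly with a low value. They report only what shows in the picture. A call takes as long as a camera call.
- masks_of(thing, camera): "region" (480x640 bool, what is visible of it).
- landmark_of(thing, camera): "point" ([x, y, z] in m, in world coordinates, good to about 4 mm: a listed point, or the origin of a listed thing).
The state is a dict: "t": time; "joint_positions": joint angles; "joint_velocities": joint speeds; "joint_torque": joint torques, N m; "tcp_pos": TCP position; "tool_rot": TCP orientation; "ft_force": force on the tool from outside, world axes, zero at the start; "moment": the same for the moment, N m; "grip_width": opening from 0.0 (shut) to 1.0 (fully open).
Only numpy, scipy, OpenCV 4.12 (cv2) and the standard library are available. Lean on these libraries where they do the work, as an engineer would, in place of code of your own. Each camera call takes 0.05 s, during which the arm holds its last target.

## Task

Clear the bread counter: take every board out of the slanted white drainer and stand it upright on edge, fully down in a free slot and about centred across the rails of the rack that already holds a board of its own shape (rectangular with rectangular, round with round), leaving the two boards already racked where they are. Put each of the plain steel seed tins upright into its own cell of the wooden crate, standing on the crate's floor. Leave the cardboard roll, bowl, glass shaker and brush where they are.

Things in the scene. Friction and masses are not known exactly. Their poses are not given: they have to be found in the camera images.
- rect_1: loose rectangular wooden board, 130 mm wide x 95 mm high x 10 mm thick. Origin at its centre; x is the thickness (normal to the faces), y the 130 mm width, z the 95 mm height. At the start it leans about 22 degrees from vertical in the drainer, its top edge free to be pinched across the 10 mm thickness. May be absent.
- rect_2: loose rectangular wooden board, 130 mm wide x 95 mm high x 10 mm thick. Origin at its centre; x is the thickness (normal to the faces), y the 130 mm width, z the 95 mm height. At the start it leans about 22 degrees from vertical in the drainer, its top edge free to be pinched across the 10 mm thickness. May be absent.
- round_1: loose round wooden board, a disc of 107 mm diameter, 10 mm thick. Origin at its centre; x is the disc's axis (normal to the faces). At the start it leans about 22 degrees from vertical in the drainer, its upper rim free to be pinched across the 10 mm thickness. May be absent.
- round_2: loose round wooden board, a disc of 107 mm diameter, 10 mm thick. Origin at its centre; x is the disc's axis (normal to the faces). At the start it leans about 22 degrees from vertical in the drainer, its upper rim free to be pinched across the 10 mm thickness. May be absent.
- rect_kept: rectangular wooden board (130 x 95 x 10 mm, origin and axes as the other rectangular boards) already standing upright in one of the two racks at the start; it stays there.
- round_kept: round wooden board (107 mm diameter, 10 mm thick, origin and axis as the other round boards) already standing upright in the other rack at the start; it stays there.
- rack_1: fixed aluminium rack on the robot's left (+y) side, 214 mm long (x): two 10 mm rails along x at y = +-30 mm, open between. Four upright slots across both rails at x = -72, -24, +24, +72 mm, 16 mm wide in x; slot floor 14, block tops 44 mm above the table. Origin on the table under the middle. A board of either shape fully down has its centre 61.5 mm high at y about 0, its x along the rack's x.
- rack_2: fixed aluminium rack on the robot's right (-y) side, 214 mm long (x): two 10 mm rails along x at y = +-30 mm, open between. Four upright slots across both rails at x = -72, -24, +24, +72 mm, 16 mm wide in x; slot floor 14, block tops 44 mm above the table. Origin on the table under the middle. A board of either shape fully down has its centre 61.5 mm high at y about 0, its x along the rack's x.
- drainer: fixed white slanted draining stand, 250 mm long (its x, which runs roughly along world y) and 70 mm wide, with four slanted slots at 57 mm pitch, 14 mm wide, in which the boards lean toward its -x. Rails at y = -30 and +30 mm, slats reach about 60 mm above the table. Origin on the table under the middle.
- crate: fixed open wooden crate, 157 x 157 mm, 35 mm high, walls and dividers 4 mm, floor about 5 mm thick, divided into 2 x 2 cells 72 mm square, centres at x = +-38 mm, y = +-38 mm. Origin on the table under the middle.
- mat: fixed thin dark rubber mat, 170 x 210 mm, 3 mm thick, on which the tins stand at the start; it and the crate lie side by side, either way round. Origin on the table under the middle.
- tin_1: loose plain steel seed tin, upright cylinder, 52 mm diameter, 70 mm high, weight low down. Origin at the centre of its underside, z up. Stands on the thin mat at the start. May be absent.
- tin_2: loose plain steel seed tin, upright cylinder, 52 mm diameter, 70 mm high, weight low down. Origin at the centre of its underside, z up. Stands on the thin mat at the start. May be absent.
- tin_3: loose plain steel seed tin, upright cylinder, 52 mm diameter, 70 mm high, weight low down. Origin at the centre of its underside, z up. Stands on the thin mat at the start. May be absent.
- tin_4: loose plain steel seed tin, upright cylinder, 52 mm diameter, 70 mm high, weight low down. Origin at the centre of its underside, z up. Stands on the thin mat at the start. May be absent.
- tape: bystander: cardboard roll, 68 mm diameter, 24 mm high, lying flat; origin under its centre.
- bowl: bystander: blue bowl, 100 mm diameter, 40 mm high; origin under its centre.
- shaker: bystander: slim glass shaker, 42 mm diameter, 105 mm high; origin under its centre.
- brush: bystander: flour brush lying on the counter.

How it is judged:
By the outcome, as a careful person would: the job done as asked, in the order asked, and still so for the second after the job is handed in, with the robot touching nothing.
Of rect_1, rect_2, round_1, round_2 only 3 to 4 are there at a start; the rules pass over those that are not, and their reading is None.
Of tin_1, tin_2, tin_3, tin_4 only 3 to 4 are there at a start; the rules pass over those that are not, and their reading is None.
At some moment in a run one of tin_1, tin_2, tin_3, tin_4 may be knocked a few centimetres aside while the robot is not near it.
It also fails if it takes over 210 s, if anything falls off the work surface, if the arm or the gripper's body presses on something with over 40 N, if the wrist force passes 120 N, or if a joint passes its speed limit or range.

## Working session

There is one attempt and no reset: what is moved stays moved. The work goes in short steps, Python scripts to look and compute and a tool call to move; the robot and the scene stay as the last step left them, time stands still between calls to the robot, and variables do not carry over. Pictures are saved under pics/ and viewed, and the job is handed in when it is done.

Besides the shell and the picture viewer there is one more tool, called after ">>>" in YAML: its name, and indented under it one key for each argument. step_arm: Moves the arm, as the interface text tells. Its arguments: {"type":"object","properties":{"increments":{"type":"array"},"grip":{"type":"number"},"squeeze":{"type":"number"}},"required":["increments"]}

```bash
ls; mkdir -p pics
python3 - <<'E'
from rig import *
import cv2
s=read_state();print(s)
for n in ["scene","top","wrist"]:
    c=camera(n);cv2.imwrite(f"pics/{n}0.png",c["pixels"])
    print(n,{k:v for k,v in c.items() if k!="pixels"})
print(read_state()["t"])
E
```

```text
pics
{'t': 0.0, 'joint_positions': array([ 1.59459225e+00,  3.85574729e-01,  6.62190163e-03, -5.33714031e-04,
       -1.19396916e+00, -2.58605009e-01]), 'joint_velocities': array([-8.03923693e-04,  1.59636858e-04,  6.41361571e-04,  4.08093246e-05,
       -3.53596495e-04,  5.49198027e-04]), 'joint_torque': array([ 3.31896456e-05, -3.92291307e+01,  1.88393015e+01,  4.18624341e+00,
       -4.70750907e-03, -3.34586630e-06]), 'tcp_pos': array([0.14523104, 0.60723158, 0.20190398]), 'tool_rot': array([ 9.93103870e-01, -1.17232728e-01, -9.59869324e-05,  1.08715583e-03]), 'ft_force': array([-0.53893241,  0.19366701, -0.47405338]), 'moment': array([ 0.0250725 ,  0.02591662, -0.04662196]), 'grip_width': 0.9973011458516394}
scene {'fx': 616.6615964494748, 'fy': 616.6615964494748, 'cx': 329.9033694648352, 'cy': 233.6707774841352, 'k1': -0.06141909018840214, 'T': array([[-0.07697629,  0.69649654, -0.71341939,  1.43010332],
       [ 0.99694361,  0.06334577, -0.04572473,  0.06477175],
       [ 0.01334498, -0.71475862, -0.69924389,  0.88904448],
       [ 0.        ,  0.        ,  0.        ,  1.     
[... 196 characters left out ...]
0.51791654],
       [-0.9999505 ,  0.00651833,  0.00751668, -0.0041179 ],
       [-0.00779943, -0.04449684, -0.99897908,  1.25298572],
       [ 0.        ,  0.        ,  0.        ,  1.        ]])}
wrist {'fx': 395.1514233291612, 'fy': 395.1514233291612, 'cx': 317.9342449927767, 'cy': 241.18881379035312, 'k1': -0.06173558890061541, 'tool_from_camera': array([[-9.28472963e-05, -9.57149056e-01, -2.89595712e-01,
         7.46941872e-02],
       [ 9.99999976e-01, -1.46507213e-04,  1.63614116e-04,
        -7.33310818e-04],
       [-1.99030957e-04, -2.89595690e-01,  9.57149046e-01,
        -1.69896359e-01],
       [ 0.00000000e+00,  0.00000000e+00,  0.00000000e+00,
         1.00000000e+00]])}
0.15
```

View pics/scene0.png

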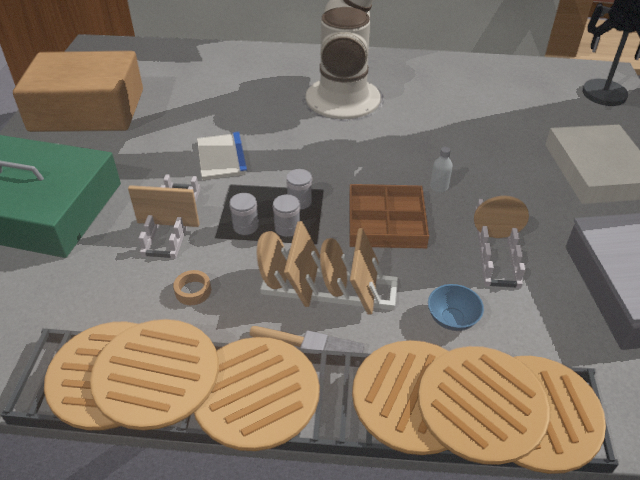

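View pics/top0.png

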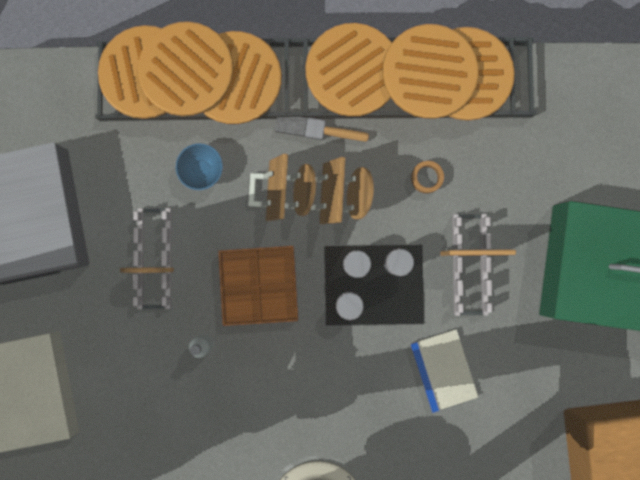

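Run:
```python
from rig import *
import numpy as np
for cam in ["top","scene"]:
    for th in ["rect_1","round_1","rect_kept","round_kept","rack_1","rack_2","drainer","crate","mat","tin_1","tape","bowl","shaker","brush"]:
        print(cam,th,[(np.round(d["point"],4).tolist(),round(d["p"],2)) for d in landmark_of(th,cam)])
print(read_state()["t"])
```

```text
top rect_1 [([0.6725, 0.083, 0.0617], 0.97), ([0.6607, -0.0332, 0.0614], 0.8)]
top round_1 [([0.6644, 0.0249, 0.0626], 0.74), ([0.6645, -0.0902, 0.0591], 0.64)]
top rect_kept [([0.5354, -0.3255, 0.0591], 0.8)]
top round_kept [([0.5329, -0.3276, 0.0551], 0.74), ([0.5052, 0.3448, 0.0618], 0.65)]
top rack_1 [([0.5113, -0.3261, 0.0047], 0.94), ([0.53, 0.3441, 0.0015], 0.61), ([0.5076, 0.3449, 0.0589], 0.38)]
top rack_2 [([0.5113, -0.3261, 0.0047], 0.94), ([0.53, 0.3441, 0.0015], 0.61), ([0.5076, 0.3449, 0.0589], 0.38)]
top drainer [([0.6732, 0.0138, -0.003], 0.68), ([0.6749, 0.0799, 0.0598], 0.47)]
top crate [([0.4716, 0.1216, -0.0049], 0.76)]
top mat [([0.4714, -0.1232, 0.0009], 0.56), ([0.8009, -0.016, -0.0042], 0.18)]
top tin_1 [([0.5193, -0.1686, 0.002], 0.89), ([0.512, -0.0825, 0.0028], 0.63), ([0.4315, -0.0665, 0.0047], 0.58)]
top tape [([0.7016, -0.2352, 0.005], 0.56), ([0.6636, 0.0235, 0.063], 0.49)]
top bowl [([0.7256, 0.2473, 0.0006], 0.97)]
top shaker [([0.3513, 0.2341, 0.0025], 0.56)]
top brush [([0.8034, -0.018, -0.0036], 0.65), ([0.5105, -0.3266, 0.0022], 0.63)]
scene rect_
[... 686 characters left out ...]
0.39), ([0.6651, 0.0218, -0.0024], 0.16)]
scene drainer [([0.6653, 0.0184, -0.0028], 0.82), ([0.6996, -0.2395, -0.0], 0.16)]
scene crate [([0.4741, 0.122, -0.0023], 0.55)]
scene mat [([0.471, -0.1242, -0.0012], 0.96), ([0.7201, 0.2444, 0.0012], 0.38), ([0.5123, -0.326, -0.0021], 0.36)]
scene tin_1 [([0.5168, -0.1655, 0.0025], 0.89), ([0.5209, -0.0848, 0.0032], 0.89), ([0.4305, -0.065, 0.0011], 0.84), ([0.6686, 0.0217, 0.0596], 0.64)]
scene tape [([0.6994, -0.2381, 0.0006], 0.78), ([0.6702, 0.0225, 0.0582], 0.34)]
scene bowl [([0.7215, 0.244, 0.0008], 0.96)]
scene shaker [([0.3476, 0.2374, -0.0003], 0.89), ([0.7218, 0.2443, 0.0017], 0.72)]
scene brush [([0.8057, -0.0137, -0.0011], 0.68)]
1.55
```

```bash
cat > h.py <<'E'
from rig import *
import numpy as np, cv2
from scipy.spatial.transform import Rotation as R
def toolT(s):
    T=np.eye(4);T[:3,:3]=R.from_quat(s["tool_rot"]).as_matrix();T[:3,3]=s["tcp_pos"];return T
def snap(n):
    s=read_state();c=camera(n)
    if n=="wrist": c["T"]=toolT(s)@c["tool_from_camera"]
    return c
def proj(c,P):
    P=np.atleast_2d(P);Q=(np.linalg.inv(c["T"])@np.c_[P,np.ones(len(P))].T).T[:,:3]
    u=Q[:,:2]/Q[:,2:];r2=(u**2).sum(1,keepdims=True);u=u*(1+c["k1"]*r2)
    return u*[c["fx"],c["fy"]]+[c["cx"],c["cy"]]
def ray(c,uv):
    u=(np.atleast_2d(uv)-[c["cx"],c["cy"]])/[c["fx"],c["fy"]];v=u.copy()
    for _ in range(10): v=u/(1+c["k1"]*(v**2).sum(1,keepdims=True))
    d=np.c_[v,np.ones(len(v))]@c["T"][:3,:3].T
    return c["T"][:3,3],d
def onz(c,uv,z):
    o,d=ray(c,uv);return o+d*((z-o[2])/d[:,2:])
def crop(im,x0,y0,x1,y1,k,name):
    cv2.imwrite(name,cv2.resize(im[y0:y1,x0:x1],None,fx=k,fy=k,interpolation=cv2.INTER_CUBIC))
E
python3 - <<'E'
import cv2
from h import crop
t=cv2.imread("pics/top0.png");s=cv2.imread("pics/scene0.png")
crop(t,235,140,395,235,5,"pics/c1.png")
crop(s,235,215,415,320,4,"pics/c2.png")
crop(t,120,200,190,315,5,"pics/c3.png");crop(t,430,200,530,320,5,"pics/c4.png")
E
```

```text
(no output)
```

View pics/c1.png

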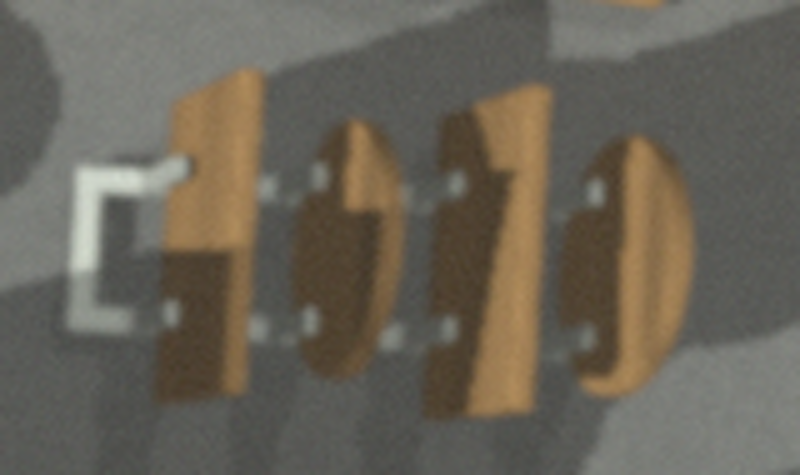

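View pics/c2.png

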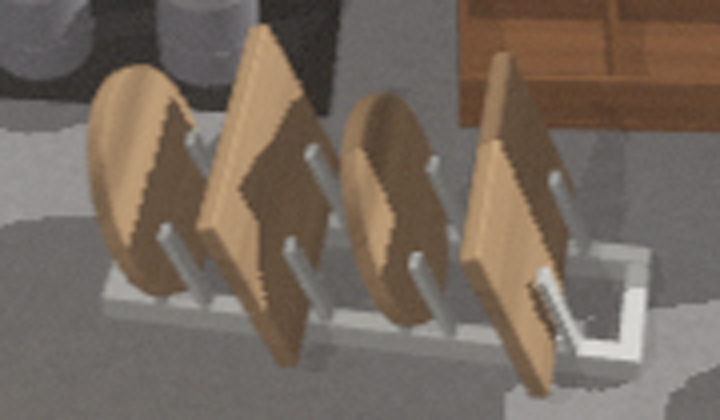

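View pics/c3.png

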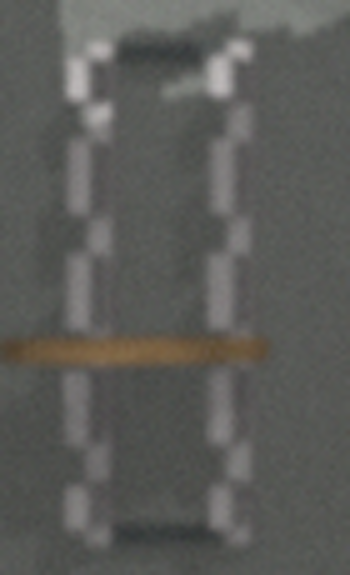

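View pics/c4.png

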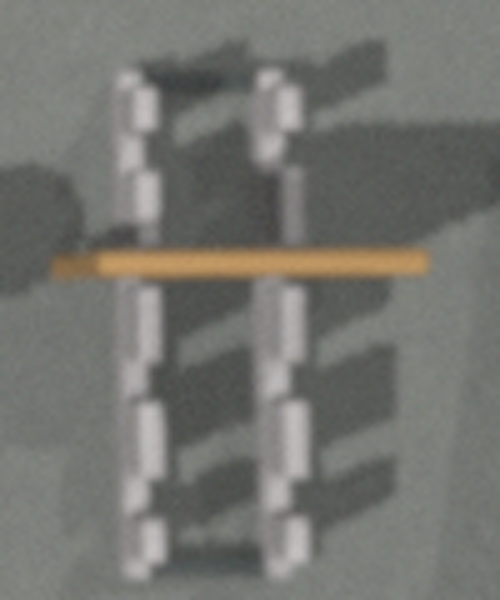

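```bash
cat > fit.py <<'E'
from h import *
from scipy.optimize import minimize
def rectpts():
    return np.array([[a*.005,b*.065,c*.0475] for a in(-1,1) for b in(-1,1) for c in(-1,1)])
def discpts():
    t=np.linspace(0,2*np.pi,40,endpoint=False)
    return np.array([[a*.005,.0535*np.cos(q),.0535*np.sin(q)] for a in(-1,1) for q in t])
def boardW(p,pts): # p=x,y,z,yaw,tilt ; local z tilts toward -x by tilt
    r=R.from_euler('z',p[3])*R.from_euler('y',-p[4])
    return r.apply(pts)+p[:3]
def hullmask(c,W,roi,k=4):
    uv=proj(c,W);x0,y0,x1,y1=roi
    h=cv2.convexHull(((uv-[x0,y0]+.5)*k*16).astype(np.float32)).astype(np.int32)
    m=np.zeros(((y1-y0)*k,(x1-x0)*k),np.uint8);cv2.fillConvexPoly(m,h,255,shift=4)
    return cv2.resize(m,(x1-x0,y1-y0),interpolation=cv2.INTER_AREA)/255.
def fit(cams,masks,p0,pts,free=(0,1,2,3,4),steps=(.006,.006,.006,.08,.08)):
    rois=[]
    for m in masks:
        ys,xs=np.where(m);rois.append((max(xs.min()-8,0),max(ys.min()-8,0),min(xs.max()+8,640),min(ys.max()+8,480)))
    def cost(v):
        p=np.array(p0,float);p[list(free)]=v;e=0
        W=boardW(p,pts)
        for c,m,r in zip(cams,masks,rois):
            h=hullmask(c,W,r);e+=np.abs(h-m[r[1]:r[3],r[0]:r[2]]).sum()/m.sum()
        return e
    v=np.array(p0,float)[list(free)]
    for _ in range(3):
        sx=np.vstack([v]+[v+np.eye(len(v))[i]*steps[f] for i,f in enumerate(free)])
        o=minimize(cost,v,method='Nelder-Mead',options=dict(initial_simplex=sx,maxiter=400,xatol=1e-4,fatol=1e-4));v=o.x
    p=np.array(p0,float);p[list(free)]=v;return p,o.fun
def getmask(th,cn,c,P):
    best=None;uv=proj(c,P)[0]
    for d in masks_of(th,cn):
        m=d["region"]
        if not m.any():continue
        ys,xs=np.where(m);dd=np.hypot(xs.mean()-uv[0],ys.mean()-uv[1])
        if best is None or dd<best[0]: best=(dd,m,d["p"])
    return best
E
cat > run1.py <<'E'
from fit import *
C={n:snap(n) for n in("top","scene")}
np.save("cams.npy",C,allow_pickle=True)
B={"rA":("rect_1",[.672,.081,.0605]),"oA":("round_1",[.667,.024,.0605]),"rB":("rect_1",[.664,-.033,.0605]),"oB":("round_1",[.662,-.091,.0605]),
"rk":("rect_kept",[.536,-.328,.0615]),"ok":("round_kept",[.504,.347,.0615])}
for k,(th,P) in B.items():
    ms=[getmask(th,n,C[n],P) for n in C]
    print(k,[(round(m[0],1),round(m[2],2),m[1].sum()) for m in ms])
    cams=[C[n] for n,m in zip(C,ms) if m[0]<8];mk=[m[1] for m in ms if m[0]<8]
    pts=rectpts() if k[0]=="r" else discpts()
    if k[1]=="k": p0=P+[0,0]
    else: p0=P+[np.pi/2,np.radians(22)]
    for sub in ([0,1],[0],[1]):
        try:
            cs=[cams[i] for i in sub];mm=[mk[i] for i in sub]
        except IndexError: continue
        fr=(0,1,3) if k[1]=="k" else ((0,1,2,3,4) if len(sub)==2 else (0,1,3))
        p,f=fit(cs,mm,p0,pts,fr);print("  ",sub,np.round(p[:3]*1000,1),np.round(np.degrees(p[3:]),1),round(f,3))
E
python3 run1.py
```

```text
rA [(np.float64(1.0), 0.85, np.int64(1163)), (np.float64(1.9), 0.96, np.int64(1452))]
   [0, 1] [673.4  80.1  61.5] [86.7 21. ] 0.187
   [0] [673.   81.   60.5] [85.9 22. ] 0.069
   [1] [672.5  79.9  60.5] [87.3 22. ] 0.117
oA [(np.float64(1.0), 0.7, np.int64(939)), (np.float64(2.0), 0.58, np.int64(1105))]
   [0, 1] [669.5  23.   59.2] [86.7 20.2] 0.205
   [0] [669.1  24.1  60.5] [85.7 22. ] 0.072
   [1] [670.4  22.7  60.5] [88. 22.] 0.145
rB [(np.float64(1.5), 0.98, np.int64(1404)), (np.float64(1.8), 0.95, np.int64(1727))]
   [0, 1] [665.9 -33.7  62.3] [86.9 21.3] 0.188
   [0] [665.9 -33.2  60.5] [86.1 22. ] 0.077
   [1] [664.  -34.   60.5] [87. 22.] 0.109
oB [(np.float64(0.8), 0.79, np.int64(1093)), (np.float64(60.7), 0.58, np.int64(1105))]
   [0] [660.6 -89.6  60.5] [85.6 22. ] 0.088
rk [(np.float64(1.9), 0.78, np.int64(440)), (np.float64(1.1), 0.89, np.int64(2155))]
   [0, 1] [ 537.6 -327.4   61.5] [-0.3  0. ] 0.204
   [0] [ 537.7 -327.9   61.5] [-0.2  0. ] 0.038
   [1] [ 536.6 -327.7   61.5] [-3.6  0. ] 0.147Traceback (most recent call last):
  File "run1.py", line 8, in <module>
    print(k,[(round(m[0],1),round(m[2],2),m[1].sum()) for m in ms])
                    ~^^^
TypeError: 'NoneType' object is not subscriptable
```

```bash
cat > ov.py <<'E'
from fit import *
def rackov(img,c,o,yaw,k,off):
    r=R.from_euler('z',yaw)
    def L(pts,z,col,close=True):
        W=r.apply(np.c_[np.array(pts),np.full(len(pts),z)])+[o[0],o[1],0]
        uv=((proj(c,W)-off+.5)*k-.5)
        cv2.polylines(img,[np.round(uv*8).astype(np.int32)],close,col,1,cv2.LINE_AA,3)
    xs=[-.107]+[s for m in(-.072,-.024,.024,.072) for s in(m-.008,m+.008)]+[.107]
    for y in(-.03,.03):
        for i in range(0,10,2):
            a,b=xs[i],xs[i+1];L([(a,y-.005),(b,y-.005),(b,y+.005),(a,y+.005)],.044,(0,0,255))
        for i in range(1,9,2):
            a,b=xs[i],xs[i+1];L([(a,y-.005),(b,y-.005),(b,y+.005),(a,y+.005)],.014,(0,255,0))
def show(n,box,k,racks,name):
    C=np.load("cams.npy",allow_pickle=True).item();c=C[n]
    x0,y0,x1,y1=box
    im=cv2.resize(c["pixels"][y0:y1,x0:x1],None,fx=k,fy=k,interpolation=cv2.INTER_CUBIC)
    for o,y in racks: rackov(im,c,o,y,k,np.array([x0,y0]))
    return im
if __name__=="__main__":
    a=show("top",(440,205,520,320),5,[((.5136,-.3278),0)],"")
    b=show("top",(115,200,185,315),5,[((.529,.3475),0)],"")
    cv2.imwrite("pics/ov1.png",np.hstack([a,b]))
    a=show("scene",(120,170,210,265),5,[((.5136,-.3278),0)],"")
    b=show("scene",(460,190,535,295),5,[((.529,.3475),0)],"")
    h=max(a.shape[0],b.shape[0]);pad=lambda q:cv2.copyMakeBorder(q,0,h-q.shape[0],0,0,0)
    cv2.imwrite("pics/ov2.png",np.hstack([pad(a)[:,:430],pad(b)[:,:370]]))
E
sed -i 's/^B={.*$/B={/; s/^"rk".*"ok"/"ok"/' run1.py; sed -n 1,8p run1.py; python3 run1.py; python3 ov.py
```

```text
from fit import *
C={n:snap(n) for n in("top","scene")}
np.save("cams.npy",C,allow_pickle=True)
B={
"ok":("round_kept",[.504,.347,.0615])}
for k,(th,P) in B.items():
    ms=[getmask(th,n,C[n],P) for n in C]
    print(k,[(round(m[0],1),round(m[2],2),m[1].sum()) for m in ms])
ok [(np.float64(1.1), 0.61, np.int64(345)), (np.float64(0.6), 0.84, np.int64(1783))]
   [0, 1] [506.6 345.7  61.5] [-0.6  0. ] 0.259
   [0] [507.3 344.8  61.5] [-1.6  0. ] 0.174
   [1] [505.8 346.6  61.5] [2.7 0. ] 0.075
```

View pics/ov1.png

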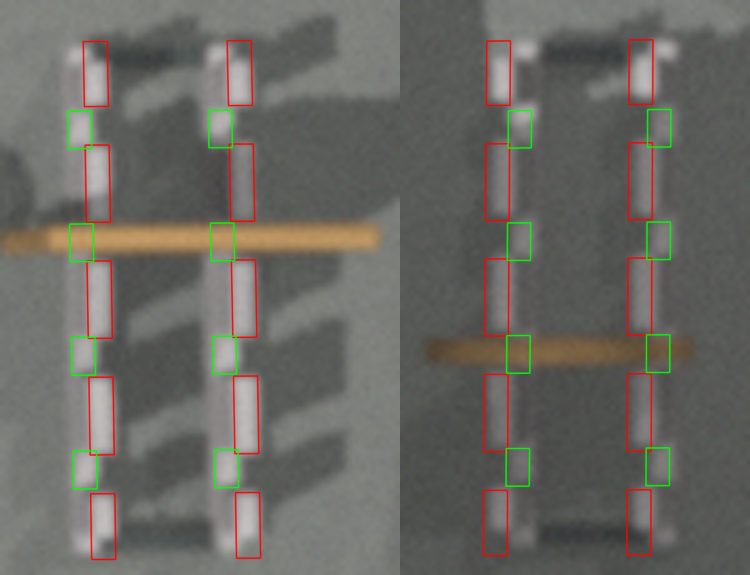

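View pics/ov2.png

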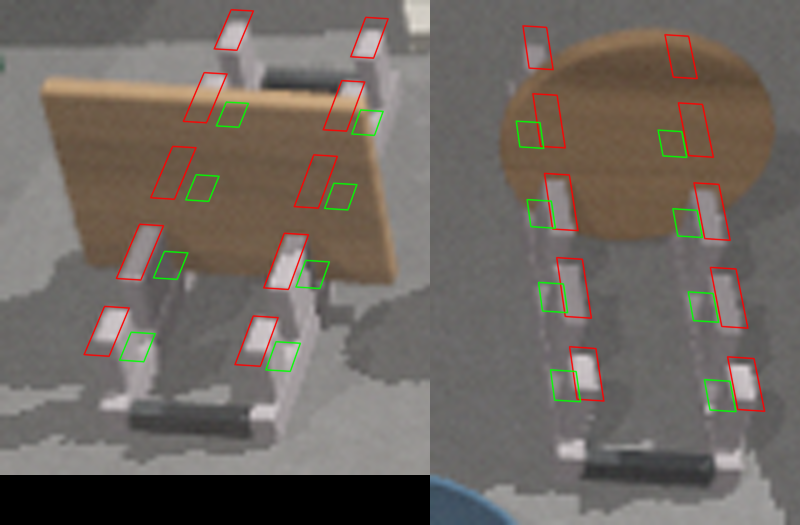

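```bash
cat > plan.py <<'E'
from h import *
import sys
def Rt(z,y):
    z=np.array(z,float);z/=np.linalg.norm(z);y=np.array(y,float);y-=z*(y@z);y/=np.linalg.norm(y)
    return np.c_[np.cross(y,z),y,z]
YAW=np.radians(86.2);TL=np.radians(22)
BR=(R.from_euler('z',YAW)*R.from_euler('y',-TL)).as_matrix()
RD=Rt(-BR[:,2],-BR[:,0])         # drainer grasp
RK=Rt([0,0,-1],[-1,0,0])         # rack
RN=Rt([0,0,-1],[0,-1,0])
BC={"rA":[.6732,.0806,.0613],"oA":[.6694,.0236,.0613],"rB":[.6656,-.0333,.0613],"oB":[.6618,-.0902,.0613]}
def go(pos,Rm,cmd=None):
    s=read_state();T=toolT(s)
    d=(np.array(pos)-T[:3,3])*1000
    w=R.from_matrix(Rm@T[:3,:3].T).as_rotvec()
    n=max(np.linalg.norm(d)/41.7,np.degrees(np.linalg.norm(w))/7.16)
    print("t",round(s["t"],2),"tcp",np.round(T[:3,3]*1000,1),"delta",np.round(d,1).tolist(),"twist",np.round(w,4).tolist(),"rows",round(n,1))
    return d,w
def dpos(k,depth):  # TCP depth below top edge along the board
    h=.0475 if k[0]=="r" else .0535
    return np.array(BC[k])+BR[:,2]*(h-depth)
def st():
    s=read_state();print("t",round(s["t"],2),"tcp",np.round(np.array(s["tcp_pos"])*1000,1),"q",np.round(s["joint_positions"],2),"F",np.round(s["ft_force"],1),"M",np.round(s["moment"],2),"g",round(s["grip_width"],3))
E
python3 - <<'E'
from plan import *
st()
for k in BC: print(k,dpos(k,-.06),dpos(k,.028))
go([.55,.25,.26],RN)
go(dpos("rA",-.1),RD)
E
```

```text
t 2.45 tcp [145.4 607.8 203. ] q [ 1.59  0.38  0.01 -0.   -1.19 -0.26] F [-1.1  0.1  0.2] M [-0.03 -0.01  0.05] g 0.998
rA [0.67053114 0.04041833 0.16097226] [0.67271588 0.07331123 0.07938009]
oA [ 0.66658218 -0.01882437  0.16653537] [0.66876692 0.01406853 0.08494319]
rB [ 0.66293114 -0.07348167  0.16097226] [ 0.66511588 -0.04058877  0.07938009]
oB [ 0.65898218 -0.13262437  0.16653537] [ 0.66116692 -0.09973147  0.08494319]
t 2.45 tcp [145.4 607.8 203. ] delta [404.6, -357.8, 57.0] twist [-0.0, -0.0, 0.2348] rows 13.0
t 2.45 tcp [145.4 607.8 203. ] delta [524.2, -582.4, -5.0] twist [0.38, -0.0577, 0.1664] rows 18.8
```

Run:
```python
from plan import *
st();go(dpos("oB",-.08),RD)
```

```text
t 2.45 tcp [145.4 607.8 203. ] q [ 1.59  0.38  0.01 -0.   -1.19 -0.26] F [-1.1  0.1  0.2] M [-0.03 -0.01  0.05] g 0.998
t 2.45 tcp [145.4 607.8 203. ] delta [513.1, -747.9, -17.9] twist [0.38, -0.0577, 0.1664] rows 21.8
```

>>> step_arm:
  increments:
    - {"delta_pos": [256,-374,40],"twist": [0,0,0.16]}
    - {"delta_pos": [256,-374,40],"twist": [0,0,0.16]}
    - {"delta_pos": [256,-374,40],"twist": [0,0,0.16]}
    - {"delta_pos": [256,-374,40],"twist": [0,0,0.16]}
    - {"delta_pos": [256,-374,40],"twist": [0,0,0.16]}
    - {"delta_pos": [256,-374,40],"twist": [0,0,0.16]}
    - {"delta_pos": [256,-374,40],"twist": [0,0,0.16]}
    - {"delta_pos": [256,-374,40],"twist": [0,0,0.16]}
    - {"delta_pos": [256,-374,40],"twist": [0,0,0.16]}
    - {"delta_pos": [256,-374,40],"twist": [0,0,0.16]}
    - {"delta_pos": [256,-374,40],"twist": [0,0,0.16]}
  grip: 0.4
  squeeze: 50

```text
t: 3.37
tcp_pos: [0.4021, 0.2318, 0.2438]
tool_rot: [0.999, -0.037, 0.0, -0.0]
ft_force: [0.8, 1.0, -0.3]
grip_width: 0.403
```

Run:
```python
from plan import *
st();go(dpos("oB",-.08),RD)
```

```text
t 3.37 tcp [402.1 231.8 243.8] q [ 0.87  0.08 -0.3   0.   -1.2   0.62] F [ 0.8  1.  -0.3] M [ 0.05 -0.04 -0.  ] g 0.403
t 3.37 tcp [402.1 231.8 243.8] delta [256.3, -371.9, -58.7] twist [0.3821, -0.0262, 0.0084] rows 10.9
```

>>> step_arm:
  increments:
    - {"delta_pos": [256,-372,-30],"twist": [0.38,-0.026,0.008]}
    - {"delta_pos": [256,-372,-30],"twist": [0.38,-0.026,0.008]}
    - {"delta_pos": [256,-372,-30],"twist": [0.38,-0.026,0.008]}
    - {"delta_pos": [256,-372,-30],"twist": [0.38,-0.026,0.008]}
    - {"delta_pos": [256,-372,-30],"twist": [0.38,-0.026,0.008]}
    - {"delta_pos": [256,-372,-30],"twist": [0.38,-0.026,0.008]}
    - {"delta_pos": [256,-372,-30],"twist": [0.38,-0.026,0.008]}
    - {"delta_pos": [256,-372,-30],"twist": [0.38,-0.026,0.008]}
    - {"delta_pos": [256,-372,-30],"twist": [0.38,-0.026,0.008]}
    - {"delta_pos": [256,-372,-30],"twist": [0.38,-0.026,0.008]}
    - {"delta_pos": [256,-372,-30],"twist": [0.38,-0.026,0.008]}
    - {"delta_pos": [256,-372,-30],"twist": [0.38,-0.026,0.008]}

```text
t: 4.37
tcp_pos: [0.6591, -0.1429, 0.2107]
tool_rot: [0.981, -0.035, 0.005, -0.189]
ft_force: [-0.4, -0.1, -1.0]
grip_width: 0.398
```

```bash
cat > wv.py <<'E'
from plan import *
from fit import rectpts,discpts,boardW
import sys
c=snap("wrist");im=c["pixels"].copy()
for k in BC:
    if k not in sys.argv[2:]: continue
    W=boardW(BC[k]+[YAW,TL],rectpts() if k[0]=="r" else discpts())
    uv=proj(c,W);Q=(np.linalg.inv(c["T"])@np.c_[W,np.ones(len(W))].T).T
    if (Q[:,2]<.03).any(): continue
    cv2.polylines(im,[cv2.convexHull(uv.astype(np.float32)).astype(np.int32)],True,(0,0,255),1)
cv2.imwrite(sys.argv[1],im);st()
E
python3 wv.py pics/w1.png rA oA rB oB; python3 -c "
from plan import *
go(dpos('oB',.028),RD)"
```

```text
t 4.42 tcp [ 659.5 -143.6  209.9] q [-0.17  0.53  0.34 -0.38 -1.44  1.73] F [ 1.8 -1.2  0.5] M [-0.87 -0.19 -0.06] g 0.402
t 4.42 tcp [ 659.5 -143.6  209.9] delta [1.7, 43.9, -125.0] twist [0.0046, -0.0033, 0.0052] rows 3.2
```

View pics/w1.png

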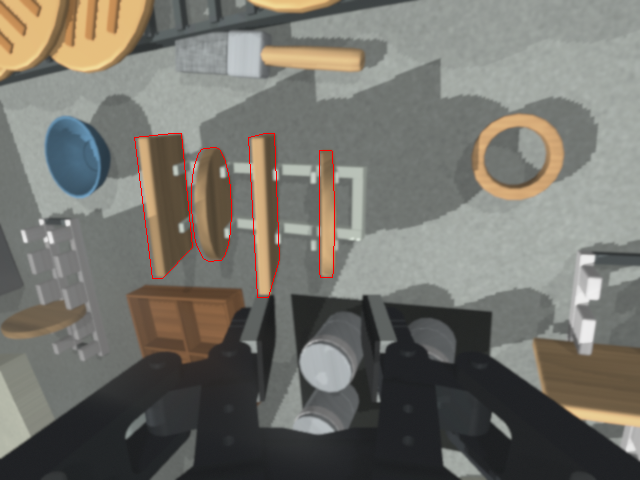

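>>> step_arm:
  increments:
    - {"delta_pos": [0.5,16,-40],"twist": [0.005,-0.003,0.005]}
    - {"delta_pos": [1,27,-78],"twist": [0.005,-0.003,0.005]}
    - {"delta_pos": [1,27,-78],"twist": [0.005,-0.003,0.005]}
    - {"delta_pos": [1.5,35,-101],"twist": [0.005,-0.003,0.005]}
    - {"delta_pos": [1.7,44,-125],"twist": [0.005,-0.003,0.005]}
    - {"delta_pos": [1.7,44,-125],"twist": [0.005,-0.003,0.005]}
    - {"delta_pos": [1.7,44,-125],"twist": [0.005,-0.003,0.005]}

```text
t: 5.0
tcp_pos: [0.659, -0.0943, 0.0886]
tool_rot: [0.981, -0.029, 0.006, -0.191]
ft_force: [-0.4, 0.2, 1.6]
grip_width: 0.4
```

```bash
python3 wv.py pics/w2.png oB rB; python3 -c "
from plan import *
go(dpos('oB',.028),RD)"
```

```text
t 5.05 tcp [660.  -94.9  90. ] q [-0.11  0.59  0.16 -0.42 -1.18  1.79] F [-0.3  0.5  1. ] M [-0.78  0.02 -0.01] g 0.4
t 5.05 tcp [660.  -94.9  90. ] delta [1.1, -4.8, -5.1] twist [-0.0004, 0.004, -0.0057] rows 0.2
```

View pics/w2.png

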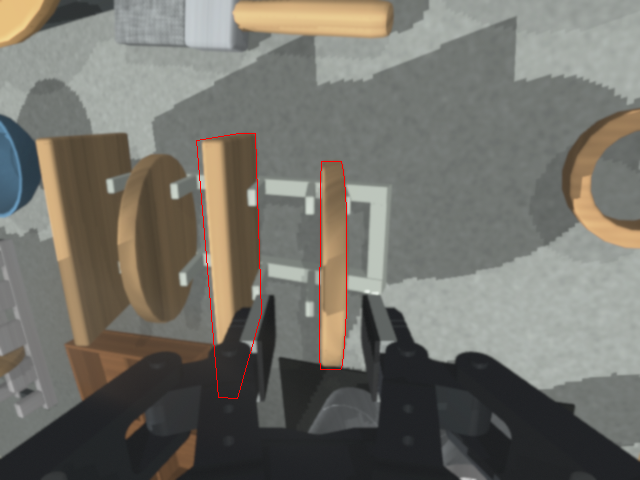

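```bash
cat >> plan.py <<'E'
import json,os
def setcmd(p,Rm): json.dump(dict(p=list(map(float,p)),q=R.from_matrix(Rm).as_quat().tolist()),open("cmd.json","w"))
def getcmd():
    c=json.load(open("cmd.json"));return np.array(c["p"]),R.from_quat(c["q"]).as_matrix()
def did(d,w=(0,0,0)):
    p,r=getcmd();setcmd(p+np.array(d)/1000,R.from_rotvec(w).as_matrix()@r)
def want(pos,Rm=None,lab=""):
    p,r=getcmd()
    if Rm is None: Rm=r
    d=(np.array(pos)-p)*1000;w=R.from_matrix(Rm@r.T).as_rotvec()
    n=max(np.linalg.norm(d)/41.7,np.degrees(np.linalg.norm(w))/7.16)
    print(lab,"delta",np.round(d,1).tolist(),"twist",np.round(w,3).tolist(),"rows",round(n,1))
def chk():
    s=read_state();p,r=getcmd();st();print("   meas-cmd mm",np.round((np.array(s["tcp_pos"])-p)*1000,1),"rot",np.round(R.from_matrix(toolT(s)[:3,:3]@r.T).as_rotvec(),4))
E
python3 - <<'E'
from plan import *
yaw=-.2350
x=[np.cos(yaw),np.sin(yaw),0];z=[0,0,-1];y=np.cross(z,x)
setcmd([.145,.608,.203],Rt(z,y))
did([256,-374,40],[0,0,.16]);did([256,-372,-30],[.38,-.026,.008]);did([1.7,44,-125],[.005,-.003,.005])
chk();want(dpos("oB",.028),RD)
E
```

```text
t 5.05 tcp [660.  -94.9  90. ] q [-0.11  0.59  0.16 -0.42 -1.18  1.79] F [-0.3  0.5  1. ] M [-0.78  0.02 -0.01] g 0.4
   meas-cmd mm [ 1.3 -0.9  2. ] rot [-0.0016 -0.0022  0.0011]
 delta [2.5, -5.7, -3.1] twist [-0.002, 0.002, -0.005] rows 0.2
```

>>> step_arm:
  increments:
    - {"delta_pos": [2.5,-5.5,-4],"twist": [-0.002,0.002,-0.005]}
    - {"delta_pos": [2.5,-5.5,-4],"twist": [-0.002,0.002,-0.005]}
    - {"delta_pos": [2.5,-5.5,-4],"twist": [-0.002,0.002,-0.005]}

```text
t: 5.3
tcp_pos: [0.6622, -0.1006, 0.0853]
tool_rot: [0.981, -0.033, 0.007, -0.19]
ft_force: [0.2, -0.1, 0.2]
grip_width: 0.403
```

>>> step_arm:
  increments:
    - {"delta_pos": [0,0,0],"twist": [0,0,0]}
    - {"delta_pos": [0,0,0],"twist": [0,0,0]}
    - {"delta_pos": [0,0,0],"twist": [0,0,0]}
    - {"delta_pos": [0,0,0],"twist": [0,0,0]}
    - {"delta_pos": [0,0,0],"twist": [0,0,0]}
    - {"delta_pos": [0,0,0],"twist": [0,0,0]}
  grip: 0
  squeeze: 50

```text
t: 5.8
tcp_pos: [0.6616, -0.0996, 0.084]
tool_rot: [0.981, -0.033, 0.006, -0.191]
ft_force: [-0.0, 0.8, 0.2]
grip_width: -0.002
```

```bash
python3 wv.py pics/w3.png oB
python3 - <<'E'
from plan import *
did([2.5,-5.5,-4],[-.002,.002,-.005]);chk();print(BR[:,2]*80)
E
```

```text
t 5.85 tcp [661.6 -99.6  84. ] q [-0.11  0.6   0.16 -0.42 -1.18  1.79] F [-0.3 -0.1  0.4] M [-0.72  0.02  0.02] g 0.001
t 5.85 tcp [661.6 -99.6  84. ] q [-0.11  0.6   0.16 -0.42 -1.18  1.79] F [-0.3 -0.1  0.4] M [-0.72  0.02  0.02] g 0.001
   meas-cmd mm [ 0.4 -0.1 -0. ] rot [ 0.     -0.      0.0003]
[ -1.9861312  -29.90264072  74.17470837]
```

View pics/w3.png

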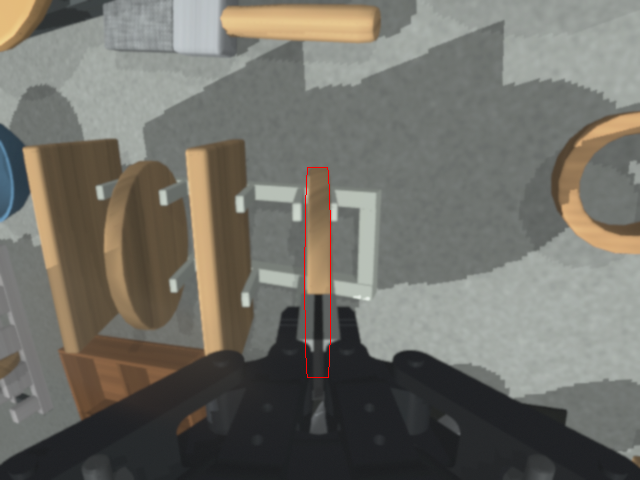

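Run:
```python
from plan import *
c=snap("scene");crop(c["pixels"],200,130,420,320,3.5,"pics/s3.png")
c=snap("top");crop(c["pixels"],235,120,435,270,4,"pics/t3.png");st()
```

```text
t 5.95 tcp [661.6 -99.6  84. ] q [-0.11  0.6   0.16 -0.42 -1.18  1.79] F [ 0.1 -0.  -0.1] M [-0.72  0.04 -0.01] g -0.001
```

View pics/s3.png

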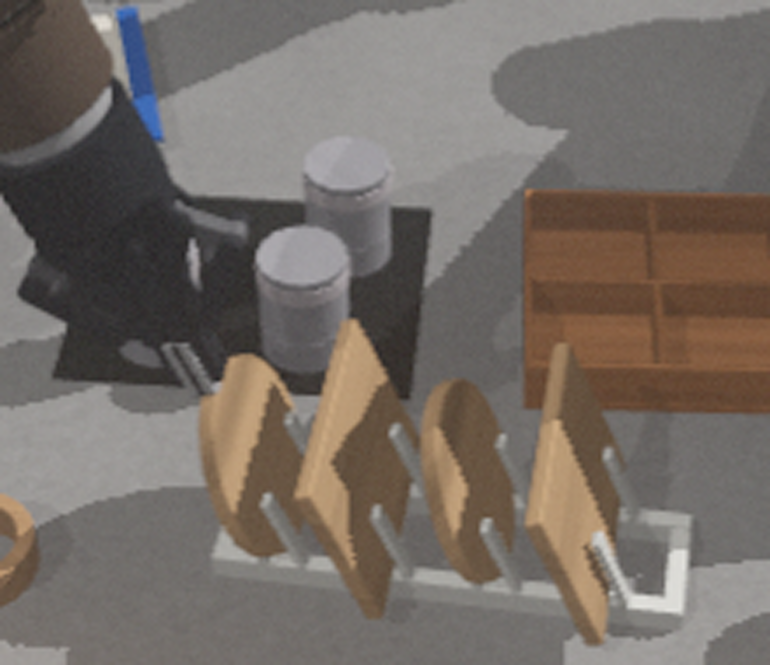

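View pics/t3.png

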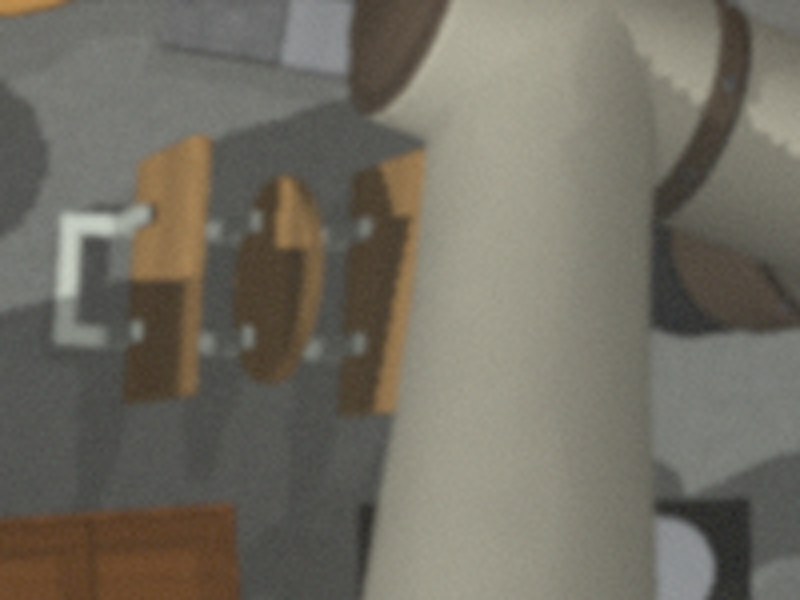

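Run:
```python
from plan import *
C=np.load("cams.npy",allow_pickle=True).item();c=C["scene"]
p=np.array([.6616,-.0996,.084]);r=RD
for d in(0,.019,.05): print(d,(proj(c,p-r[:,2]*d)-[200,130])*3.5)
print((proj(c,boardtop:=np.array(dpos("oB",0)))-[200,130])*3.5)
for x in(-.02,-.03,-.04): print(x,(proj(c,p+r[:,0]*x)-[200,130])*3.5)
s=read_state();print(s["tool_rot"],R.from_matrix(RD).as_quat())
```

```text
0 [[232.06755847 420.18573751]]
0.019 [[216.47395375 394.73932407]]
0.05 [[190.33297141 352.0589263 ]]
[[208.73164103 380.57760526]]
-0.02 [[240.27644773 393.16856756]]
-0.03 [[244.3064248 379.9102791]]
-0.04 [[248.2878687  366.81502396]]
[ 0.98108441 -0.03263744  0.00626186 -0.19070649] [ 0.9810875  -0.03254602  0.00632631 -0.19070409]
```

>>> step_arm:
  increments:
    - {"delta_pos": [-1,-15,37],"twist": [0,0,0]}
    - {"delta_pos": [-2,-30,74],"twist": [0,0,0]}
    - {"delta_pos": [-2,-30,74],"twist": [0,0,0]}
    - {"delta_pos": [-2,-30,74],"twist": [0,0,0]}

```text
t: 6.28
tcp_pos: [0.6612, -0.1309, 0.1615]
tool_rot: [0.981, -0.033, 0.01, -0.19]
ft_force: [-0.2, -0.1, -1.3]
grip_width: -0.003
```

Run:
```python
from plan import *
did([-2,-30,74])
chk()
c=snap("scene");s=read_state();T=toolT(s);im=c["pixels"].copy()
k=4;x0,y0,x1,y1=200,120,360,270
big=cv2.resize(im[y0:y1,x0:x1],None,fx=k,fy=k,interpolation=cv2.INTER_CUBIC)
def mark(big,c,off):
    for d,col in((0,(0,0,255)),(.0125,(0,255,255)),(.025,(0,255,0))):
        for x in(-.011,.011):
            uv=(proj(c,(T@[x,0,-d,1])[:3])[0]-off+.5)*k
            cv2.circle(big,tuple(int(v) for v in uv),3,col,-1)
mark(big,c,np.array([x0,y0]));cv2.imwrite("pics/s4.png",big)
w=camera("wrist");w["T"]=T@w["tool_from_camera"];wi=cv2.resize(w["pixels"][200:350,240:400],None,fx=4,fy=4,interpolation=cv2.INTER_CUBIC)
mark(wi,w,np.array([240,200]));cv2.imwrite("pics/w4.png",wi)
```

```text
t 6.28 tcp [ 661.2 -130.9  161.5] q [-0.16  0.55  0.26 -0.39 -1.33  1.77] F [-0.2 -0.1 -1.3] M [-0.71  0.06  0.05] g -0.003
   meas-cmd mm [ 2.  -1.4  3.5] rot [-0.0015 -0.0068 -0.0009]
```

View pics/s4.png

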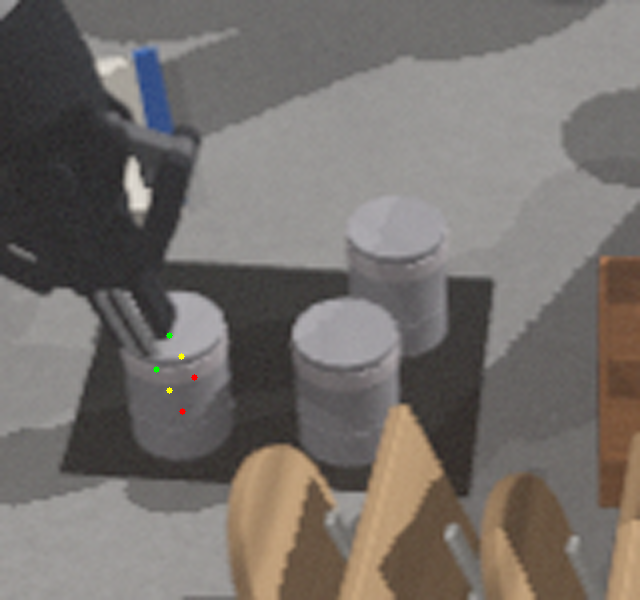

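View pics/w4.png

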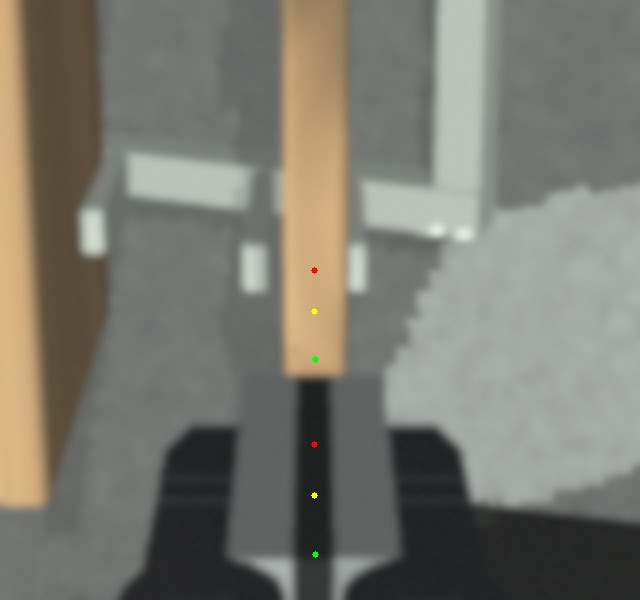

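Run:
```python
from plan import *
w=camera("wrist");w["T"]=w["tool_from_camera"]
for x in(.011,.008,.014,-.011):
  print(x,[(d,np.round(proj(w,[x,.0,-d/1000])[0],1).tolist()) for d in(0,10,20,24,28,32,36,60,65,70)])
print(np.round(proj(w,[[.011,.009,-.028],[.011,.009,-.065]]),1))
```

```text
0.011 [(0, [318.2, 267.2]), (10, [318.2, 275.3]), (20, [318.3, 284.4]), (24, [318.3, 288.3]), (28, [318.3, 292.5]), (32, [318.3, 296.8]), (36, [318.3, 301.4]), (60, [318.4, 334.5]), (65, [318.4, 343.0]), (70, [318.4, 352.2])]
0.008 [(0, [318.2, 273.3]), (10, [318.2, 281.7]), (20, [318.3, 291.1]), (24, [318.3, 295.2]), (28, [318.3, 299.5]), (32, [318.3, 303.9]), (36, [318.3, 308.7]), (60, [318.4, 342.9]), (65, [318.4, 351.7]), (70, [318.4, 361.1])]
0.014 [(0, [318.2, 261.0]), (10, [318.2, 268.8]), (20, [318.3, 277.6]), (24, [318.3, 281.4]), (28, [318.3, 285.4]), (32, [318.3, 289.5]), (36, [318.3, 293.9]), (60, [318.4, 326.0]), (65, [318.4, 334.3]), (70, [318.4, 343.2])]
-0.011 [(0, [318.2, 310.6]), (10, [318.2, 320.7]), (20, [318.3, 332.0]), (24, [318.3, 336.8]), (28, [318.3, 341.9]), (32, [318.3, 347.2]), (36, [318.3, 352.8]), (60, [318.4, 392.9]), (65, [318.4, 403.0]), (70, [318.4, 413.9])]
[[341.3 292.4]
 [348.2 343. ]]
```

Run:
```python
from plan import *
chk();want(dpos("oB",.025),RD);want(dpos("oB",.055),RD)
```

```text
t 6.43 tcp [ 658.8 -129.1  156.8] q [-0.16  0.55  0.26 -0.39 -1.33  1.77] F [-0.5 -0.3 -0.7] M [-0.74  0.08  0.02] g 0.001
   meas-cmd mm [-0.4  0.4 -1.2] rot [0.001  0.0022 0.0002]
 delta [1.9, 28.6, -70.3] twist [0.0, -0.0, 0.0] rows 1.8
 delta [2.6, 39.9, -98.1] twist [0.0, -0.0, 0.0] rows 2.5
```

>>> step_arm:
  increments:
    - {"delta_pos": [0,0,0],"twist": [0,0,0]}
    - {"delta_pos": [0,0,0],"twist": [0,0,0]}
    - {"delta_pos": [0.6,10,-25],"twist": [0,0,0]}
    - {"delta_pos": [1.3,20,-49],"twist": [0,0,0]}
    - {"delta_pos": [1.9,28.6,-70],"twist": [0,0,0]}
    - {"delta_pos": [2.2,34,-84],"twist": [0,0,0]}
    - {"delta_pos": [2.6,40,-98],"twist": [0,0,0]}
    - {"delta_pos": [2.6,40,-98],"twist": [0,0,0]}
    - {"delta_pos": [2.6,40,-98],"twist": [0,0,0]}
  grip: 0.4

```text
t: 7.18
tcp_pos: [0.6615, -0.0893, 0.0587]
tool_rot: [0.981, -0.032, 0.005, -0.191]
ft_force: [-0.0, -1.4, 0.1]
grip_width: 0.4
```

>>> step_arm:
  increments:
    - {"delta_pos": [0,0,0],"twist": [0,0,0]}
    - {"delta_pos": [0,0,0],"twist": [0,0,0]}
    - {"delta_pos": [0,0,0],"twist": [0,0,0]}
    - {"delta_pos": [0,0,0],"twist": [0,0,0]}
    - {"delta_pos": [0,0,0],"twist": [0,0,0]}
  grip: 0

```text
t: 7.6
tcp_pos: [0.6628, -0.0902, 0.0611]
tool_rot: [0.981, -0.033, 0.007, -0.19]
ft_force: [0.2, -1.0, 2.4]
grip_width: 0.103
```

```bash
python3 - <<'E'
from plan import *
did([2.6,40,-98]);chk()
E
python3 wv.py pics/w5.png oB
```

```text
t 7.6 tcp [662.8 -90.2  61.1] q [-0.1   0.62  0.14 -0.43 -1.13  1.8 ] F [ 0.2 -1.   2.4] M [-0.73 -0.06 -0.05] g 0.103
   meas-cmd mm [ 1.  -0.7  1.1] rot [-0.0005 -0.0022 -0.0002]
t 7.65 tcp [662.8 -90.1  61. ] q [-0.1   0.62  0.14 -0.43 -1.13  1.8 ] F [ 0.3 -0.5  1.4] M [-0.72 -0.11 -0.03] g 0.104
```

View pics/w5.png

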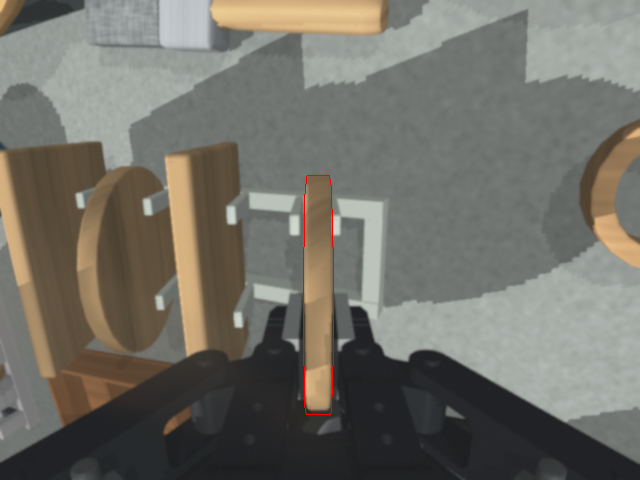

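Run:
```python
from plan import *
p,r=getcmd();print(BR[:,2]*90)
did([-2,-34,83]);did([0,0,75]);want([.6026,.346,.23],RK)
```

```text
[ -2.23439761 -33.6404708   83.44654691]
 delta [-57.2, 469.5, 12.0] twist [-0.289, 0.308, -1.484] rows 12.3
```

>>> step_arm:
  increments:
    - {"delta_pos": [-0.5,-8,20],"twist": [0,0,0]}
    - {"delta_pos": [-1,-18,45],"twist": [0,0,0]}
    - {"delta_pos": [-2,-34,83],"twist": [0,0,0]}
    - {"delta_pos": [-2,-34,83],"twist": [0,0,0]}
    - {"delta_pos": [-2,-34,120],"twist": [0,0,0]}
    - {"delta_pos": [-2,-34,158],"twist": [0,0,0]}
    - {"delta_pos": [-2,-34,158],"twist": [0,0,0]}

```text
t: 8.23
tcp_pos: [0.6635, -0.1256, 0.2272]
tool_rot: [0.982, -0.031, 0.014, -0.188]
ft_force: [1.1, -0.9, 2.1]
grip_width: 0.106
```

>>> step_arm:
  increments:
    - {"delta_pos": [-57,469.5,12],"twist": [-0.289,0.308,-1.484]}
    - {"delta_pos": [-57,469.5,12],"twist": [-0.289,0.308,-1.484]}
    - {"delta_pos": [-57,469.5,12],"twist": [-0.289,0.308,-1.484]}
    - {"delta_pos": [-57,469.5,12],"twist": [-0.289,0.308,-1.484]}
    - {"delta_pos": [-57,469.5,12],"twist": [-0.289,0.308,-1.484]}
    - {"delta_pos": [-57,469.5,12],"twist": [-0.289,0.308,-1.484]}
    - {"delta_pos": [-57,469.5,12],"twist": [-0.289,0.308,-1.484]}
    - {"delta_pos": [-57,469.5,12],"twist": [-0.289,0.308,-1.484]}
    - {"delta_pos": [-57,469.5,12],"twist": [-0.289,0.308,-1.484]}
    - {"delta_pos": [-57,469.5,12],"twist": [-0.289,0.308,-1.484]}
    - {"delta_pos": [-57,469.5,12],"twist": [-0.289,0.308,-1.484]}
    - {"delta_pos": [-57,469.5,12],"twist": [-0.289,0.308,-1.484]}

```text
t: 9.23
tcp_pos: [0.6065, 0.3137, 0.2293]
tool_rot: [0.777, -0.629, 0.0, -0.029]
ft_force: [1.7, -0.2, -1.2]
grip_width: 0.11
```

>>> step_arm:
  increments:
    - {"delta_pos": [0,0,-95],"twist": [0,0,0]}
    - {"delta_pos": [0,0,-95],"twist": [0,0,0]}
    - {"delta_pos": [0,0,-95],"twist": [0,0,0]}
    - {"delta_pos": [0,0,-95],"twist": [0,0,0]}

```text
t: 9.57
tcp_pos: [0.6048, 0.3106, 0.1289]
tool_rot: [0.779, -0.627, -0.001, -0.025]
ft_force: [0.5, -0.6, -0.5]
grip_width: 0.102
```

```bash
cat > rv.py <<'E'
from ov import *
from plan import *
RC={1:((.5306,.3465),0.),2:((.5134,-.3283),0.)}
def board_now(k,depth=.055):
    p,r=getcmd();h=.0475 if k[0]=="r" else .0535
    pts=rectpts() if k[0]=="r" else discpts()
    T=np.c_[-r[:,1],r[:,0]*1,-r[:,2]]
    if np.linalg.det(T)<0: T[:,1]*=-1
    c=p-r[:,2]*(depth-h)
    return pts@T.T+c
def view(rk,name,board=None,box=(0,0,640,480)):
    s=read_state();c=camera("wrist");p,r=getcmd();Tc=np.eye(4);Tc[:3,:3]=r;Tc[:3,3]=p
    c["T"]=Tc@c["tool_from_camera"];im=c["pixels"].copy()
    rackov(im,c,*RC[rk],1,np.zeros(2))
    if board: cv2.polylines(im,[cv2.convexHull(proj(c,board_now(board)).astype(np.float32)).astype(np.int32)],True,(255,0,0),1)
    cv2.imwrite(name,im)
if __name__=="__main__":
    import sys
    view(int(sys.argv[1]),sys.argv[2],sys.argv[3] if len(sys.argv)>3 else None);chk()
E
python3 - <<'E'
from plan import *
did([-57,469.5,12],[-.289,.308,-1.484]);did([0,0,-95])
E
python3 rv.py 1 pics/w6.png oB
```

```text
t 9.62 tcp [607.3 311.5 132.9] q [ 0.71  0.5   0.02 -0.01 -1.04 -0.48] F [ 0.9  0.4 -0.8] M [-0.09 -0.02  0.02] g 0.108
   meas-cmd mm [  4.5 -34.5  -2.1] rot [ 0.0398 -0.0399  0.2147]
```

View pics/w6.png

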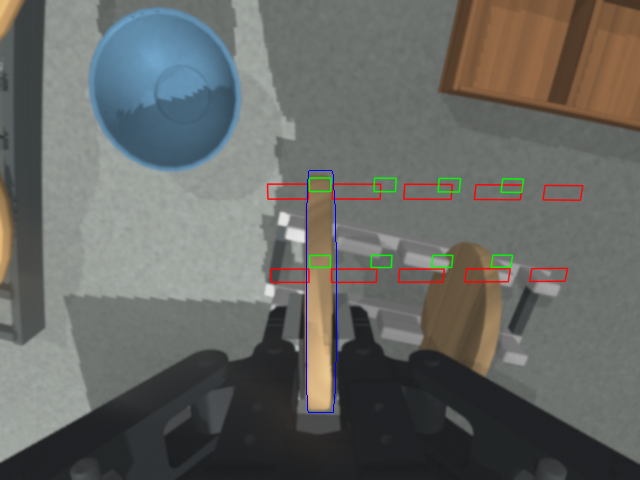

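```bash
cat >> plan.py <<'E'
def sync(n=5):
    P=[];Q=[]
    for i in range(n):
        camera("wrist");s=read_state();P.append(s["tcp_pos"]);Q.append(s["tool_rot"])
    P=np.array(P);setcmd(P.mean(0),R.from_quat(np.array(Q)).mean().as_matrix());print("sync",P.mean(0).round(4),"sd",P.std(0).round(4))
E
python3 - <<'E'
from plan import *
sync();want([.6026,.3465,.135],RK)
E
```

```text
sync [0.6093 0.3127 0.1371] sd [0.0003 0.0002 0.0007]
 delta [-6.7, 33.8, -2.1] twist [-0.044, 0.047, -0.214] rows 1.8
```

>>> step_arm:
  increments:
    - {"delta_pos": [-6.7,33.8,-2],"twist": [-0.044,0.047,-0.214]}
    - {"delta_pos": [-6.7,33.8,-2],"twist": [-0.044,0.047,-0.214]}
    - {"delta_pos": [-6.7,33.8,-2],"twist": [-0.044,0.047,-0.214]}
    - {"delta_pos": [-6.7,33.8,-2],"twist": [-0.044,0.047,-0.214]}
    - {"delta_pos": [-6.7,33.8,-2],"twist": [-0.044,0.047,-0.214]}

```text
t: 10.28
tcp_pos: [0.6011, 0.3456, 0.133]
tool_rot: [0.708, -0.706, -0.001, 0.002]
ft_force: [-0.4, 0.2, -0.7]
grip_width: 0.105
```

```bash
python3 - <<'E'
from plan import *
did([-6.7,33.8,-2],[-.044,.047,-.214]);chk();sync()
want([.6026,.3465,.135],RK)
E
python3 rv.py 1 pics/w7.png oB
```

```text
t 10.28 tcp [601.1 345.6 133. ] q [ 0.75  0.55  0.1  -0.   -1.13 -0.75] F [-0.4  0.2 -0.7] M [-0.07 -0.03 -0.04] g 0.105
   meas-cmd mm [-1.5 -0.8 -2.1] rot [-0.0003  0.0036  0.0016]
sync [0.601  0.3455 0.1327] sd [0.     0.0001 0.0001]
 delta [1.6, 1.0, 2.3] twist [0.001, -0.004, -0.001] rows 0.1
t 10.58 tcp [600.9 345.7 132.4] q [ 0.75  0.55  0.1  -0.   -1.13 -0.75] F [ 0.2 -0.4 -0.5] M [-0.02  0.01  0.  ] g 0.105
   meas-cmd mm [-0.1  0.3 -0.3] rot [-0.0003  0.0003 -0.0002]
```

View pics/w7.png

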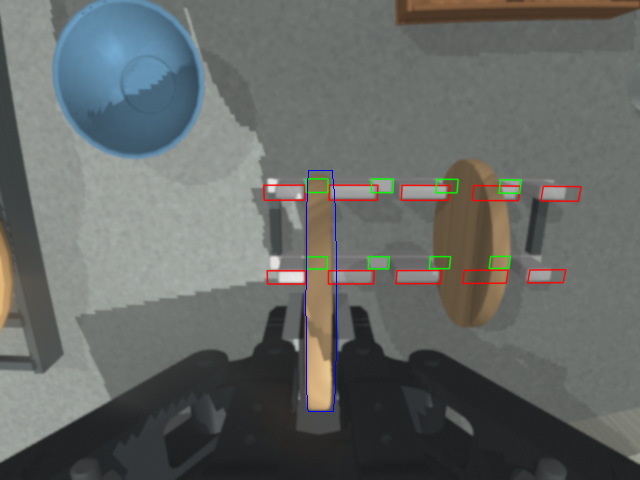

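>>> step_arm:
  increments:
    - {"delta_pos": [0.7,0.5,-25],"twist": [0,-0.003,0]}
    - {"delta_pos": [0.7,0.5,-45],"twist": [0,-0.003,0]}
    - {"delta_pos": [0.7,0.5,-58],"twist": [0,-0.003,0]}
    - {"delta_pos": [0.7,0.5,-68],"twist": [0,-0.003,0]}
    - {"delta_pos": [0.7,0.5,-68],"twist": [0,-0.003,0]}

```text
t: 11.0
tcp_pos: [0.602, 0.346, 0.0641]
tool_rot: [0.708, -0.707, 0.001, 0.002]
ft_force: [-0.1, -1.6, -0.3]
grip_width: 0.103
```

```bash
python3 - <<'E'
from plan import *
did([.7,.5,-68],[0,-.003,0]);chk()
E
python3 rv.py 1 pics/w8.png oB
```

```text
t 11.0 tcp [602.  346.   64.1] q [ 0.75  0.61  0.03  0.   -0.99 -0.75] F [-0.1 -1.6 -0.3] M [-0.4  -0.11  0.  ] g 0.103
   meas-cmd mm [ 0.3  0.1 -0.6] rot [-0.0022  0.0003  0.0006]
t 11.05 tcp [602.  346.2  64.4] q [ 0.75  0.61  0.03  0.   -0.99 -0.75] F [ 0.4 -1.2  0.5] M [-0.38 -0.05 -0.02] g 0.107
   meas-cmd mm [ 0.3  0.3 -0.3] rot [-0.0014  0.0001  0.0002]
```

View pics/w8.png

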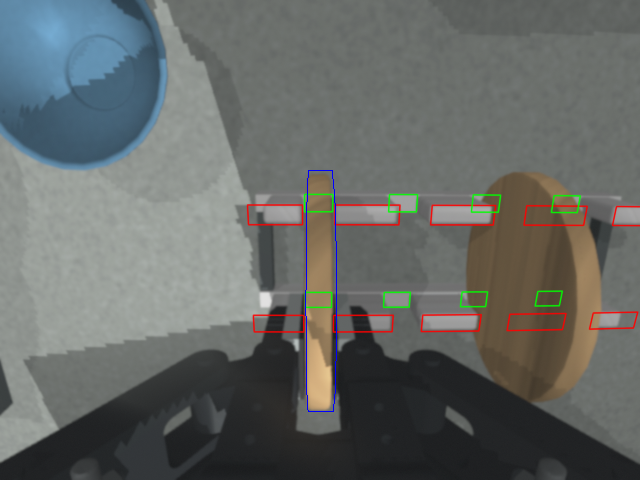

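>>> step_arm:
  increments:
    - {"delta_pos": [0,-0.5,-2],"twist": [0,0,0]}
    - {"delta_pos": [0,-0.5,-3.5],"twist": [0,0,0]}
    - {"delta_pos": [0,-0.5,-3.5],"twist": [0,0,0]}

```text
t: 11.3
tcp_pos: [0.6025, 0.3462, 0.0638]
tool_rot: [0.708, -0.707, 0.001, 0.0]
ft_force: [-2.3, -4.0, 8.2]
grip_width: 0.103
```

>>> step_arm:
  increments:
    - {"delta_pos": [0,-2,0],"twist": [0,0,0]}
    - {"delta_pos": [0,-2,0],"twist": [0,0,0]}
    - {"delta_pos": [0,-2,0],"twist": [0,0,0]}

```text
t: 11.55
tcp_pos: [0.6032, 0.3445, 0.0631]
tool_rot: [0.707, -0.707, 0.001, -0.001]
ft_force: [0.9, -1.8, 6.1]
grip_width: 0.104
```

>>> step_arm:
  increments:
    - {"delta_pos": [0,-1.5,-0.5],"twist": [0,0,0]}
    - {"delta_pos": [0,-1.5,-0.5],"twist": [0,0,0]}
    - {"delta_pos": [0,-1.5,-0.5],"twist": [0,0,0]}

```text
t: 11.8
tcp_pos: [0.6034, 0.3442, 0.063]
tool_rot: [0.708, -0.707, 0.0, -0.002]
ft_force: [-0.2, 0.5, 7.0]
grip_width: 0.109
```

>>> step_arm:
  increments:
    - {"delta_pos": [0,0,0.5],"twist": [0,0,0]}
    - {"delta_pos": [0,0,0.5],"twist": [0,0,0]}
    - {"delta_pos": [0,0,0.5],"twist": [0,0,0]}
    - {"delta_pos": [0,0,0.5],"twist": [0,0,0]}
    - {"delta_pos": [0,0,35],"twist": [0,0,0]}
    - {"delta_pos": [0,0,75],"twist": [0,0,0]}
    - {"delta_pos": [0,0,115],"twist": [0,0,0]}
    - {"delta_pos": [0,0,150],"twist": [0,0,0]}
    - {"delta_pos": [0,0,150],"twist": [0,0,0]}
  grip: 0.3

```text
t: 12.55
tcp_pos: [0.6054, 0.3447, 0.22]
tool_rot: [0.708, -0.706, 0.002, -0.007]
ft_force: [1.1, 0.6, 1.3]
grip_width: 0.303
```

Run:
```python
from plan import *
sync(4)
import ov
c=snap("wrist");cv2.imwrite("pics/w9.png",c["pixels"])
c=snap("scene");crop(c["pixels"],420,160,560,310,4,"pics/s9.png")
p=dpos("rB",-.05);want(p+[0,0,.03],RD)
```

```text
sync [0.6019 0.3431 0.2115] sd [0.0011 0.0007 0.0027]
 delta [61.3, -412.9, -29.8] twist [0.288, -0.309, 1.484] rows 12.3
```

View pics/s9.png

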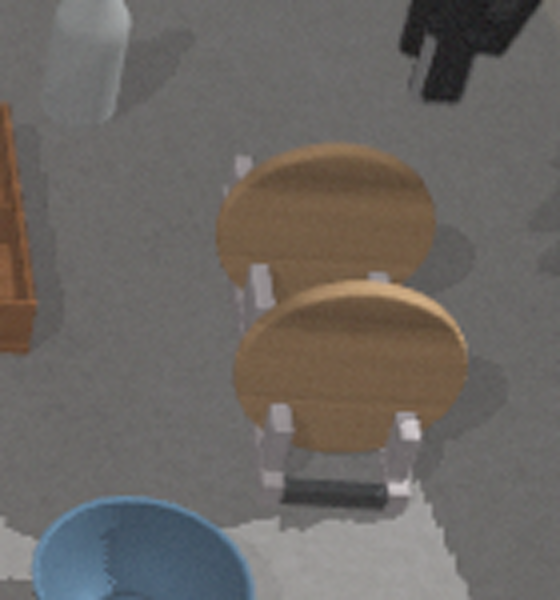

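View pics/w9.png

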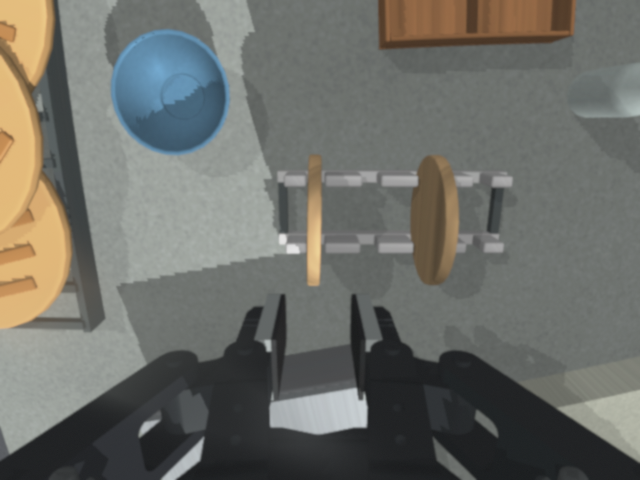

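Run:
```python
from plan import *
p,r=getcmd();setcmd([.6017,.342,.2107],r)
want(dpos("rB",-.06),RD)
```

```text
delta [61.2, -415.5, -49.7] twist [0.288, -0.309, 1.484] rows 12.3
```

>>> step_arm:
  increments:
    - {"delta_pos": [61,-415.5,-20],"twist": [0.288,-0.309,1.484]}
    - {"delta_pos": [61,-415.5,-20],"twist": [0.288,-0.309,1.484]}
    - {"delta_pos": [61,-415.5,-20],"twist": [0.288,-0.309,1.484]}
    - {"delta_pos": [61,-415.5,-20],"twist": [0.288,-0.309,1.484]}
    - {"delta_pos": [61,-415.5,-20],"twist": [0.288,-0.309,1.484]}
    - {"delta_pos": [61,-415.5,-20],"twist": [0.288,-0.309,1.484]}
    - {"delta_pos": [61,-415.5,-20],"twist": [0.288,-0.309,1.484]}
    - {"delta_pos": [61,-415.5,-20],"twist": [0.288,-0.309,1.484]}
    - {"delta_pos": [61,-415.5,-20],"twist": [0.288,-0.309,1.484]}
    - {"delta_pos": [61,-415.5,-20],"twist": [0.288,-0.309,1.484]}
    - {"delta_pos": [61,-415.5,-20],"twist": [0.288,-0.309,1.484]}
    - {"delta_pos": [61,-415.5,-20],"twist": [0.288,-0.309,1.484]}
  grip: 0.4

```text
t: 13.85
tcp_pos: [0.662, -0.0763, 0.1883]
tool_rot: [0.976, -0.138, 0.005, -0.167]
ft_force: [0.3, -0.2, -0.1]
grip_width: 0.397
```

Run:
```python
from plan import *
st();sync(3);st();want(dpos("rB",-.06),RD)
```

```text
t 13.85 tcp [662.  -76.3 188.3] q [-0.05  0.48  0.21 -0.35 -1.28  1.44] F [ 0.3 -0.2 -0.1] M [-0.64  0.03 -0.02] g 0.397
sync [ 0.6624 -0.0778  0.1872] sd [0.0002 0.002  0.0002]
t 14.0 tcp [662.1 -75.4 187.5] q [-0.05  0.48  0.21 -0.35 -1.27  1.43] F [-0.4  0.9  0.3] M [-0.6   0.15  0.01] g 0.402
 delta [0.5, 4.3, -26.2] twist [0.044, -0.047, 0.212] rows 1.8
```

>>> step_arm:
  increments:
    - {"delta_pos": [0.5,3,-28],"twist": [0.044,-0.047,0.212]}
    - {"delta_pos": [0.5,3,-28],"twist": [0.044,-0.047,0.212]}
    - {"delta_pos": [0.5,3,-28],"twist": [0.044,-0.047,0.212]}
    - {"delta_pos": [0.5,3,-28],"twist": [0.044,-0.047,0.212]}

```text
t: 14.33
tcp_pos: [0.663, -0.069, 0.1614]
tool_rot: [0.981, -0.033, 0.007, -0.191]
ft_force: [-0.2, 0.2, -0.2]
grip_width: 0.4
```

```bash
python3 - <<'E'
from plan import *
sync(3);st();want(dpos("rB",-.06),RD);want(dpos("rB",.053),RD)
E
python3 wv.py pics/w10.png rB oA
```

```text
sync [ 0.6633 -0.0689  0.1628] sd [0.     0.     0.0003]
t 14.48 tcp [663.3 -68.9 163.2] q [-0.07  0.52  0.22 -0.4  -1.29  1.69] F [ 0.7  0.2 -0.3] M [-0.74  0.07  0.02] g 0.4
 delta [-0.4, -4.6, -1.8] twist [0.0, 0.004, -0.001] rows 0.1
 delta [2.4, 37.6, -106.6] twist [0.0, 0.004, -0.001] rows 2.7
t 14.53 tcp [663.3 -69.  163.2] q [-0.07  0.52  0.22 -0.4  -1.29  1.69] F [ 0.6  0.2 -0.9] M [-0.73  0.05  0.07] g 0.398
```

View pics/w10.png

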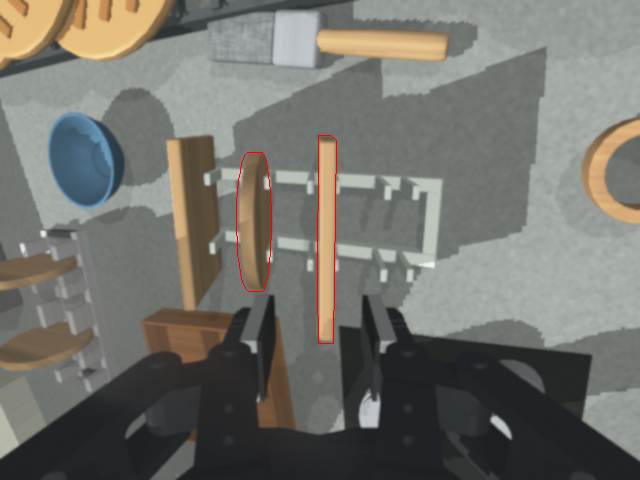

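>>> step_arm:
  increments:
    - {"delta_pos": [0,4,-25],"twist": [0,0.004,0]}
    - {"delta_pos": [1,14,-50],"twist": [0,0.004,0]}
    - {"delta_pos": [1.5,24,-74],"twist": [0,0.004,0]}
    - {"delta_pos": [2,31,-91],"twist": [0,0.004,0]}
    - {"delta_pos": [2.4,37.6,-106.5],"twist": [0,0.004,0]}
    - {"delta_pos": [2.4,37.6,-106.5],"twist": [0,0.004,0]}
    - {"delta_pos": [2.4,37.6,-106.5],"twist": [0,0.004,0]}

```text
t: 15.12
tcp_pos: [0.6653, -0.0318, 0.0557]
tool_rot: [0.981, -0.032, 0.005, -0.191]
ft_force: [0.5, -0.2, 0.2]
grip_width: 0.399
```

>>> step_arm:
  increments:
    - {"delta_pos": [0,0,0],"twist": [0,0,0]}
    - {"delta_pos": [0,0,0],"twist": [0,0,0]}
    - {"delta_pos": [0,0,0],"twist": [0,0,0]}
    - {"delta_pos": [0,0,0],"twist": [0,0,0]}
    - {"delta_pos": [0,0,0],"twist": [0,0,0]}
  grip: 0

```text
t: 15.53
tcp_pos: [0.6666, -0.0325, 0.0576]
tool_rot: [0.981, -0.032, 0.008, -0.191]
ft_force: [0.0, -0.4, 6.0]
grip_width: 0.104
```

Run:
```python
from plan import *
did([2.4,37.6,-106.5],[0,.004,0]);chk();sync(2)
p,r=getcmd();print("depth",.0475-(p-np.array(BC["rB"]))@BR[:,2], "lateral",(p-np.array(BC["rB"]))@BR[:,1])
did([-2,-34,83]);did([0,0,75]);want([.5854,-.328,.23],RK)
```

```text
t 15.53 tcp [666.6 -32.5  57.6] q [-0.01  0.61  0.1  -0.44 -1.08  1.73] F [ 0.  -0.4  6. ] M [-0.03  0.06  0.03] g 0.104
   meas-cmd mm [ 0.9 -1.3  1.2] rot [ 0.0007 -0.0029  0.0005]
sync [ 0.6666 -0.0325  0.0575] sd [0. 0. 0.]
depth 0.051295596145026656 lateral -0.0009464183445858424
 delta [-79.2, -261.5, 14.5] twist [-0.287, 0.31, -1.486] rows 12.4
```

>>> step_arm:
  increments:
    - {"delta_pos": [-0.5,-8,20],"twist": [0,0,0]}
    - {"delta_pos": [-1,-18,45],"twist": [0,0,0]}
    - {"delta_pos": [-2,-34,83],"twist": [0,0,0]}
    - {"delta_pos": [-2,-34,83],"twist": [0,0,0]}
    - {"delta_pos": [-2,-34,120],"twist": [0,0,0]}
    - {"delta_pos": [-2,-34,158],"twist": [0,0,0]}

```text
t: 16.13
tcp_pos: [0.6615, -0.0665, 0.2114]
tool_rot: [0.981, -0.033, 0.002, -0.191]
ft_force: [1.2, 0.4, -1.3]
grip_width: 0.105
```

>>> step_arm:
  increments:
    - {"delta_pos": [-79,-261.5,12],"twist": [-0.287,0.31,-1.486]}
    - {"delta_pos": [-79,-261.5,12],"twist": [-0.287,0.31,-1.486]}
    - {"delta_pos": [-79,-261.5,12],"twist": [-0.287,0.31,-1.486]}
    - {"delta_pos": [-79,-261.5,12],"twist": [-0.287,0.31,-1.486]}
    - {"delta_pos": [-79,-261.5,12],"twist": [-0.287,0.31,-1.486]}
    - {"delta_pos": [-79,-261.5,12],"twist": [-0.287,0.31,-1.486]}
    - {"delta_pos": [-79,-261.5,12],"twist": [-0.287,0.31,-1.486]}
    - {"delta_pos": [-79,-261.5,12],"twist": [-0.287,0.31,-1.486]}
    - {"delta_pos": [-79,-261.5,12],"twist": [-0.287,0.31,-1.486]}
    - {"delta_pos": [-79,-261.5,12],"twist": [-0.287,0.31,-1.486]}
    - {"delta_pos": [-79,-261.5,12],"twist": [-0.287,0.31,-1.486]}
    - {"delta_pos": [-79,-261.5,12],"twist": [-0.287,0.31,-1.486]}

```text
t: 17.13
tcp_pos: [0.5837, -0.3277, 0.225]
tool_rot: [0.72, -0.694, -0.001, -0.006]
ft_force: [-0.8, 0.5, -1.0]
grip_width: 0.104
```

Run:
```python
from plan import *
sync(4);st();want([.5854,-.328,.14],RK)
```

```text
sync [ 0.5843 -0.3269  0.2246] sd [0.0001 0.0003 0.0002]
t 17.33 tcp [ 584.2 -327.3  224.9] q [-0.28  0.45  0.17 -0.02 -1.29  0.33] F [ 0.5  0.  -0.9] M [-0.02 -0.01  0.02] g 0.104
 delta [1.1, -1.1, -84.6] twist [-0.012, 0.007, -0.042] rows 2.0
```

>>> step_arm:
  increments:
    - {"delta_pos": [1,-1,-84],"twist": [-0.012,0.007,-0.042]}
    - {"delta_pos": [1,-1,-84],"twist": [-0.012,0.007,-0.042]}
    - {"delta_pos": [1,-1,-84],"twist": [-0.012,0.007,-0.042]}
    - {"delta_pos": [1,-1,-84],"twist": [-0.012,0.007,-0.042]}
    - {"delta_pos": [1,-1,-84],"twist": [-0.012,0.007,-0.042]}

```text
t: 17.75
tcp_pos: [0.5867, -0.33, 0.144]
tool_rot: [0.708, -0.706, 0.003, -0.001]
ft_force: [-0.3, -0.2, -0.9]
grip_width: 0.103
```

```bash
python3 - <<'E'
from plan import *
sync(4);st();want([.5854,-.328,.14],RK)
E
python3 rv.py 2 pics/w11.png rB
```

```text
sync [ 0.5871 -0.3297  0.145 ] sd [0.0002 0.0003 0.0002]
t 17.95 tcp [ 586.8 -329.4  144.6] q [-0.27  0.5   0.05  0.   -1.11  0.27] F [-0.6 -0.2 -1. ] M [-0.02  0.03  0.01] g 0.105
 delta [-1.7, 1.7, -5.0] twist [0.003, 0.008, -0.001] rows 0.1
t 18.0 tcp [ 586.5 -329.1  144. ] q [-0.27  0.5   0.05  0.   -1.11  0.27] F [ 0.7  0.3 -0.6] M [ 0.06 -0.01  0.01] g 0.103
   meas-cmd mm [-0.7  0.6 -0.9] rot [ 0.001   0.0014 -0.0003]
```

View pics/w11.png

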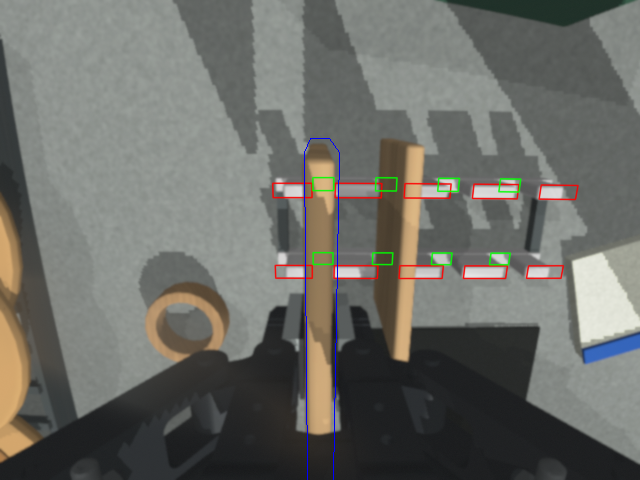

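>>> step_arm:
  increments:
    - {"delta_pos": [-1.7,1.5,-25],"twist": [0.003,0.008,0]}
    - {"delta_pos": [-1.7,1.5,-25],"twist": [0.003,0.008,0]}
    - {"delta_pos": [-1.7,1.5,-25],"twist": [0.003,0.008,0]}
    - {"delta_pos": [-1.7,1.5,-25],"twist": [0.003,0.008,0]}

```text
t: 18.33
tcp_pos: [0.5842, -0.3275, 0.1177]
tool_rot: [0.707, -0.707, -0.002, 0.001]
ft_force: [-0.3, -0.5, -0.8]
grip_width: 0.103
```

```bash
python3 - <<'E'
from plan import *
sync(6);st();want([.5854,-.328,.12],RK)
E
python3 rv.py 2 pics/w12.png rB
```

```text
sync [ 0.5843 -0.3275  0.1178] sd [0.0002 0.0001 0.0003]
t 18.63 tcp [ 584.  -327.3  117.3] q [-0.27  0.53  0.02 -0.   -1.07  0.27] F [ 0.4  0.6 -1.6] M [-0.   -0.02 -0.05] g 0.104
 delta [1.1, -0.5, 2.2] twist [-0.001, -0.004, -0.001] rows 0.1
t 18.68 tcp [ 584.  -327.3  117.1] q [-0.27  0.53  0.02 -0.   -1.07  0.27] F [ 0.6  0.4 -1.5] M [-0.01  0.02  0.03] g 0.103
   meas-cmd mm [-0.4  0.2 -0.6] rot [ 0.0005  0.0009 -0.0002]
```

View pics/w12.png

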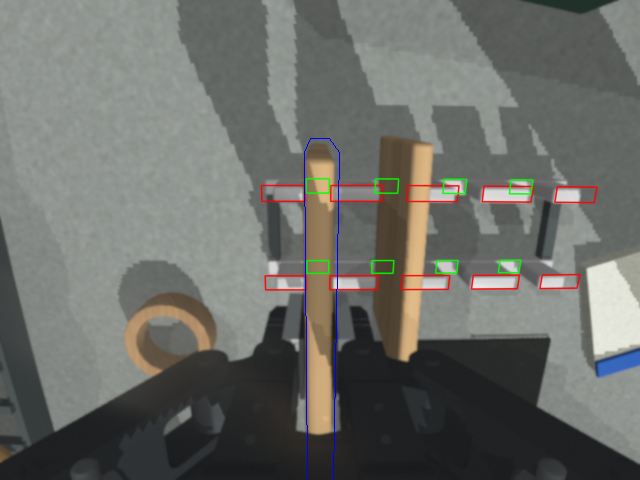

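>>> step_arm:
  increments:
    - {"delta_pos": [0.8,-0.3,-15],"twist": [0,-0.003,0]}
    - {"delta_pos": [0.8,-0.3,-30],"twist": [0,-0.003,0]}
    - {"delta_pos": [0.8,-0.3,-42],"twist": [0,-0.003,0]}
    - {"delta_pos": [0.8,-0.3,-52],"twist": [0,-0.003,0]}
    - {"delta_pos": [0.8,-0.3,-52],"twist": [0,-0.003,0]}

```text
t: 19.1
tcp_pos: [0.583, -0.3268, 0.0618]
tool_rot: [0.707, -0.707, -0.004, 0.001]
ft_force: [-0.5, -0.1, -1.0]
grip_width: 0.103
```

>>> step_arm:
  increments:
    - {"delta_pos": [0,0,-4],"twist": [0,0,0]}
    - {"delta_pos": [0,0,-7],"twist": [0,0,0]}
    - {"delta_pos": [0,0,-7],"twist": [0,0,0]}

```text
t: 19.35
tcp_pos: [0.5855, -0.3279, 0.0595]
tool_rot: [0.708, -0.707, -0.001, -0.0]
ft_force: [-1.0, 1.3, 3.2]
grip_width: 0.102
```

>>> step_arm:
  increments:
    - {"delta_pos": [0,0,-2],"twist": [0,0,0]}
    - {"delta_pos": [0,0,-2],"twist": [0,0,0]}
    - {"delta_pos": [0,0,-2],"twist": [0,0,0]}

```text
t: 19.6
tcp_pos: [0.5858, -0.3279, 0.0595]
tool_rot: [0.708, -0.706, 0.0, -0.0]
ft_force: [-2.7, 2.8, 10.4]
grip_width: 0.103
```

>>> step_arm:
  increments:
    - {"delta_pos": [0,0,1],"twist": [0,0,0]}
    - {"delta_pos": [0,0,1],"twist": [0,0,0]}
    - {"delta_pos": [0,0,1],"twist": [0,0,0]}
    - {"delta_pos": [0,0,1],"twist": [0,0,0]}
    - {"delta_pos": [0,0,35],"twist": [0,0,0]}
    - {"delta_pos": [0,0,75],"twist": [0,0,0]}
    - {"delta_pos": [0,0,115],"twist": [0,0,0]}
    - {"delta_pos": [0,0,150],"twist": [0,0,0]}
    - {"delta_pos": [0,0,150],"twist": [0,0,0]}
  grip: 0.3

```text
t: 20.35
tcp_pos: [0.5884, -0.3299, 0.2154]
tool_rot: [0.708, -0.707, 0.006, -0.002]
ft_force: [0.2, 0.3, 2.3]
grip_width: 0.3
```

Run:
```python
from plan import *
c=snap("wrist");cv2.imwrite("pics/w13.png",c["pixels"])
c=snap("scene");crop(c["pixels"],100,130,300,290,4,"pics/s13.png")
sync(4)
want(dpos("oA",-.06)+[0,0,.02],RD)
```

```text
sync [ 0.5839 -0.3272  0.2042] sd [0.0003 0.0001 0.0008]
 delta [82.7, 308.3, -17.6] twist [0.29, -0.315, 1.483] rows 12.4
```

View pics/s13.png

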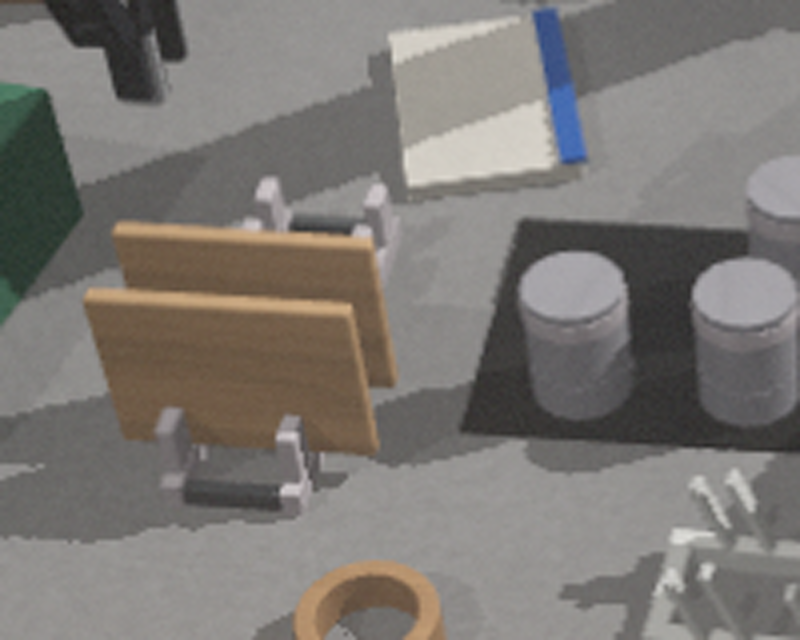

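View pics/w13.png

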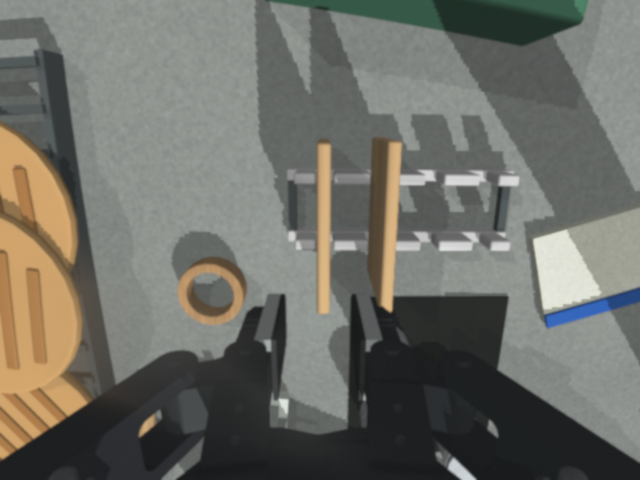

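>>> step_arm:
  increments:
    - {"delta_pos": [82,308,0],"twist": [0.29,-0.315,1.483]}
    - {"delta_pos": [82,308,0],"twist": [0.29,-0.315,1.483]}
    - {"delta_pos": [82,308,0],"twist": [0.29,-0.315,1.483]}
    - {"delta_pos": [82,308,0],"twist": [0.29,-0.315,1.483]}
    - {"delta_pos": [82,308,0],"twist": [0.29,-0.315,1.483]}
    - {"delta_pos": [82,308,0],"twist": [0.29,-0.315,1.483]}
    - {"delta_pos": [82,308,0],"twist": [0.29,-0.315,1.483]}
    - {"delta_pos": [82,308,0],"twist": [0.29,-0.315,1.483]}
    - {"delta_pos": [82,308,0],"twist": [0.29,-0.315,1.483]}
    - {"delta_pos": [82,308,0],"twist": [0.29,-0.315,1.483]}
    - {"delta_pos": [82,308,0],"twist": [0.29,-0.315,1.483]}
    - {"delta_pos": [82,308,0],"twist": [0.29,-0.315,1.483]}
  grip: 0.4

```text
t: 21.65
tcp_pos: [0.6659, -0.0191, 0.204]
tool_rot: [0.981, -0.051, 0.005, -0.188]
ft_force: [0.8, 0.3, -0.0]
grip_width: 0.398
```

Run:
```python
from plan import *
sync(4);st();want(dpos("oA",-.06),RD)
```

```text
sync [ 0.6664 -0.0202  0.2036] sd [0.0001 0.0002 0.0004]
t 21.85 tcp [666.2 -19.8 204.2] q [ 0.01  0.47  0.24 -0.39 -1.32  1.54] F [-0.3 -0.   0.4] M [-0.76  0.06  0.03] g 0.403
 delta [0.2, 1.3, -37.0] twist [0.006, -0.011, 0.042] rows 0.9
```

>>> step_arm:
  increments:
    - {"delta_pos": [0.2,1,-37],"twist": [0.006,-0.011,0.042]}
    - {"delta_pos": [0.2,1,-37],"twist": [0.006,-0.011,0.042]}
    - {"delta_pos": [0.2,1,-37],"twist": [0.006,-0.011,0.042]}
    - {"delta_pos": [0.2,1,-37],"twist": [0.006,-0.011,0.042]}

```text
t: 22.18
tcp_pos: [0.667, -0.0185, 0.1695]
tool_rot: [0.981, -0.033, 0.008, -0.19]
ft_force: [0.9, 0.5, 0.9]
grip_width: 0.402
```

```bash
python3 - <<'E'
from plan import *
sync(4);st();want(dpos("oA",-.06),RD);want(dpos("oA",.053),RD)
E
python3 wv.py pics/w14.png rA oA
```

```text
sync [ 0.6675 -0.0185  0.1705] sd [0.0001 0.     0.0001]
t 22.38 tcp [667.4 -18.4 170.4] q [ 0.01  0.5   0.2  -0.4  -1.26  1.62] F [-0.1  0.4 -1.1] M [-0.73  0.08 -0.02] g 0.402
 delta [-0.9, -0.4, -3.9] twist [0.0, 0.006, 0.0] rows 0.1
 delta [1.9, 41.9, -108.7] twist [0.0, 0.006, 0.0] rows 2.8
t 22.43 tcp [667.3 -18.4 170.1] q [ 0.01  0.5   0.2  -0.4  -1.26  1.62] F [-0.6  0.1 -0.7] M [-0.79 -0.01 -0.01] g 0.401
```

View pics/w14.png

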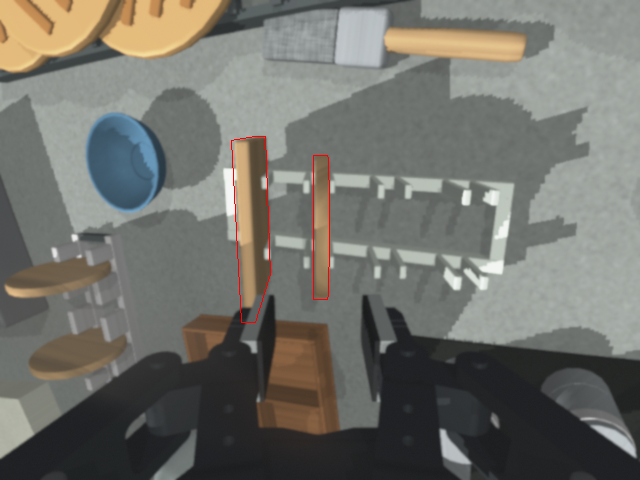

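>>> step_arm:
  increments:
    - {"delta_pos": [-0.5,8,-28],"twist": [0,0.006,0]}
    - {"delta_pos": [0,17,-50],"twist": [0,0.006,0]}
    - {"delta_pos": [1,27,-74],"twist": [0,0.006,0]}
    - {"delta_pos": [1.5,35,-92],"twist": [0,0.006,0]}
    - {"delta_pos": [1.9,42,-108.5],"twist": [0,0.006,0]}
    - {"delta_pos": [1.9,42,-108.5],"twist": [0,0.006,0]}
    - {"delta_pos": [1.9,42,-108.5],"twist": [0,0.006,0]}

```text
t: 23.02
tcp_pos: [0.6685, 0.0236, 0.0599]
tool_rot: [0.981, -0.033, 0.004, -0.191]
ft_force: [0.0, -0.9, 0.3]
grip_width: 0.401
```

>>> step_arm:
  increments:
    - {"delta_pos": [0,0,0],"twist": [0,0,0]}
    - {"delta_pos": [0,0,0],"twist": [0,0,0]}
    - {"delta_pos": [0,0,0],"twist": [0,0,0]}
    - {"delta_pos": [0,0,0],"twist": [0,0,0]}
    - {"delta_pos": [0,0,0],"twist": [0,0,0]}
  grip: 0

```text
t: 23.43
tcp_pos: [0.6698, 0.0232, 0.0617]
tool_rot: [0.981, -0.033, 0.007, -0.191]
ft_force: [0.4, 0.1, 2.4]
grip_width: 0.108
```

Run:
```python
from plan import *
did([1.9,42,-108.5],[0,.006,0]);chk();sync(2)
p,r=getcmd();print("depth",.0535-(p-np.array(BC["oA"]))@BR[:,2], "lateral",(p-np.array(BC["oA"]))@BR[:,1])
did([-2,-34,83]);did([0,0,75]);want([.458,.344,.23],RK)
```

```text
t 23.43 tcp [669.8  23.2  61.7] q [ 0.07  0.6   0.09 -0.44 -1.05  1.65] F [0.4 0.1 2.4] M [-0.39 -0.15 -0.09] g 0.108
   meas-cmd mm [ 0.4 -0.4 -0.2] rot [ 0.0006 -0.0007  0.    ]
sync [0.6697 0.0232 0.0617] sd [0. 0. 0.]
depth 0.053016613577228304 lateral -0.0003722204860248217
 delta [-209.7, 354.8, 10.3] twist [-0.288, 0.309, -1.484] rows 12.3
```

>>> step_arm:
  increments:
    - {"delta_pos": [-0.5,-8,20],"twist": [0,0,0]}
    - {"delta_pos": [-1,-18,45],"twist": [0,0,0]}
    - {"delta_pos": [-2,-34,83],"twist": [0,0,0]}
    - {"delta_pos": [-2,-34,83],"twist": [0,0,0]}
    - {"delta_pos": [-2,-34,120],"twist": [0,0,0]}
    - {"delta_pos": [-2,-34,158],"twist": [0,0,0]}
    - {"delta_pos": [-2,-34,158],"twist": [0,0,0]}

```text
t: 24.12
tcp_pos: [0.67, -0.0118, 0.2266]
tool_rot: [0.981, -0.031, 0.012, -0.19]
ft_force: [1.3, 0.2, 1.5]
grip_width: 0.099
```

>>> step_arm:
  increments:
    - {"delta_pos": [-210,355,12],"twist": [-0.288,0.309,-1.484]}
    - {"delta_pos": [-210,355,12],"twist": [-0.288,0.309,-1.484]}
    - {"delta_pos": [-210,355,12],"twist": [-0.288,0.309,-1.484]}
    - {"delta_pos": [-210,355,12],"twist": [-0.288,0.309,-1.484]}
    - {"delta_pos": [-210,355,12],"twist": [-0.288,0.309,-1.484]}
    - {"delta_pos": [-210,355,12],"twist": [-0.288,0.309,-1.484]}
    - {"delta_pos": [-210,355,12],"twist": [-0.288,0.309,-1.484]}
    - {"delta_pos": [-210,355,12],"twist": [-0.288,0.309,-1.484]}
    - {"delta_pos": [-210,355,12],"twist": [-0.288,0.309,-1.484]}
    - {"delta_pos": [-210,355,12],"twist": [-0.288,0.309,-1.484]}
    - {"delta_pos": [-210,355,12],"twist": [-0.288,0.309,-1.484]}
    - {"delta_pos": [-210,355,12],"twist": [-0.288,0.309,-1.484]}

```text
t: 25.12
tcp_pos: [0.4562, 0.343, 0.2294]
tool_rot: [0.798, -0.601, -0.002, -0.039]
ft_force: [0.4, -0.5, -1.0]
grip_width: 0.103
```

Run:
```python
from plan import *
sync(6);st();want([.458,.344,.13],RK)
```

```text
sync [0.4566 0.3442 0.2291] sd [0.001  0.0024 0.0002]
t 25.42 tcp [457.9 341.5 229.4] q [ 0.92  0.23 -0.14 -0.   -1.11 -0.63] F [ 0.3 -0.9 -2.3] M [-0.22  0.14  0.01] g 0.103
 delta [1.4, -0.2, -99.1] twist [-0.059, 0.054, -0.286] rows 2.4
```

>>> step_arm:
  increments:
    - {"delta_pos": [1,1,-20],"twist": [-0.059,0.054,-0.286]}
    - {"delta_pos": [1,1,-20],"twist": [-0.059,0.054,-0.286]}
    - {"delta_pos": [1,1,-30],"twist": [-0.059,0.054,-0.286]}
    - {"delta_pos": [1,1,-65],"twist": [-0.059,0.054,-0.286]}
    - {"delta_pos": [1,1,-99],"twist": [-0.059,0.054,-0.286]}
    - {"delta_pos": [1,1,-99],"twist": [-0.059,0.054,-0.286]}

```text
t: 25.92
tcp_pos: [0.4559, 0.3381, 0.124]
tool_rot: [-0.705, 0.709, 0.0, -0.007]
ft_force: [-0.5, -1.1, -2.9]
grip_width: 0.108
```

```bash
sed -i 's/1:((.5306,.3465)/1:((.5298,.3445)/' rv.py
python3 - <<'E'
from plan import *
sync(6);st();want([.458,.344,.13],RK)
E
python3 rv.py 1 pics/w15.png oA
```

```text
sync [0.46   0.3428 0.132 ] sd [0.001  0.0016 0.0022]
t 26.22 tcp [460.5 344.2 133.6] q [ 0.92  0.36 -0.22  0.   -0.99 -0.93] F [-0.   0.1 -1.9] M [0.   0.05 0.04] g 0.102
 delta [-2.0, 1.2, -2.0] twist [-0.001, 0.002, 0.001] rows 0.1
t 26.27 tcp [460.1 344.1 133.3] q [ 0.92  0.36 -0.22  0.   -0.99 -0.93] F [-0.2 -0.8 -2.3] M [0.04 0.04 0.02] g 0.105
   meas-cmd mm [0.1 1.3 1.3] rot [ 0.003  -0.0019  0.0007]
```

View pics/w15.png

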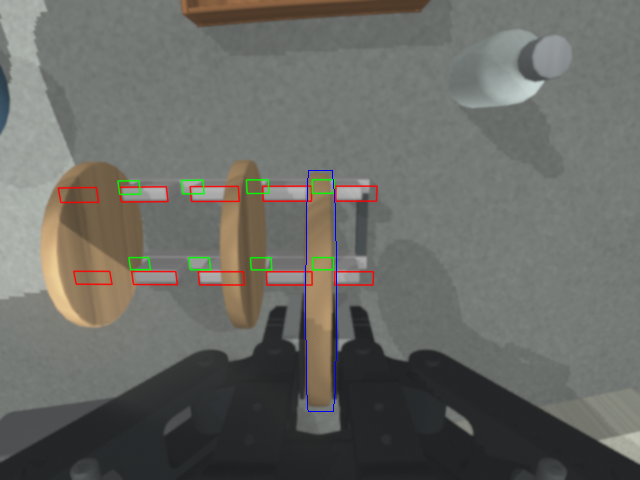

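>>> step_arm:
  increments:
    - {"delta_pos": [-2.3,0,-15],"twist": [0,0,0]}
    - {"delta_pos": [-2.3,0,-35],"twist": [0,0,0]}
    - {"delta_pos": [-2.3,0,-50],"twist": [0,0,0]}
    - {"delta_pos": [-2.3,0,-62],"twist": [0,0,0]}
    - {"delta_pos": [-2.3,0,-62],"twist": [0,0,0]}
    - {"delta_pos": [-2.3,0,-62],"twist": [0,0,0]}

```text
t: 26.77
tcp_pos: [0.4572, 0.3436, 0.0698]
tool_rot: [-0.707, 0.707, -0.0, 0.001]
ft_force: [0.6, 0.2, -1.0]
grip_width: 0.102
```

>>> step_arm:
  increments:
    - {"delta_pos": [0,0,-4],"twist": [0,0,0]}
    - {"delta_pos": [0,0,-7],"twist": [0,0,0]}
    - {"delta_pos": [0,0,-7],"twist": [0,0,0]}

```text
t: 27.02
tcp_pos: [0.4581, 0.3446, 0.0643]
tool_rot: [0.707, -0.707, 0.0, -0.003]
ft_force: [-0.4, 0.3, 4.5]
grip_width: 0.106
```

>>> step_arm:
  increments:
    - {"delta_pos": [0,0,-2],"twist": [0,0,0]}
    - {"delta_pos": [0,0,-2],"twist": [0,0,0]}
    - {"delta_pos": [0,0,-2],"twist": [0,0,0]}

```text
t: 27.27
tcp_pos: [0.4584, 0.3448, 0.064]
tool_rot: [0.707, -0.707, 0.001, -0.003]
ft_force: [-2.6, -1.5, 12.1]
grip_width: 0.1
```

Bottomed with Fy near zero. Release.

>>> step_arm:
  increments:
    - {"delta_pos": [0,0,2],"twist": [0,0,0]}
    - {"delta_pos": [0,0,2],"twist": [0,0,0]}
    - {"delta_pos": [0,0,2],"twist": [0,0,0]}
    - {"delta_pos": [0,0,2],"twist": [0,0,0]}
    - {"delta_pos": [0,0,35],"twist": [0,0,0]}
    - {"delta_pos": [0,0,75],"twist": [0,0,0]}
    - {"delta_pos": [0,0,115],"twist": [0,0,0]}
    - {"delta_pos": [0,0,150],"twist": [0,0,0]}
    - {"delta_pos": [0,0,150],"twist": [0,0,0]}
  grip: 0.3

```text
t: 28.02
tcp_pos: [0.4604, 0.3462, 0.2186]
tool_rot: [0.707, -0.707, 0.001, -0.009]
ft_force: [0.6, 1.2, 1.1]
grip_width: 0.301
```

Run:
```python
from plan import *
c=snap("wrist");cv2.imwrite("pics/w16.png",c["pixels"])
sync(4)
want(dpos("rA",-.06)+[0,0,.02],RD)
```

```text
sync [0.4565 0.343  0.2095] sd [0.0004 0.0005 0.0013]
 delta [214.1, -302.6, -28.5] twist [0.288, -0.308, 1.485] rows 12.4
```

View pics/w16.png

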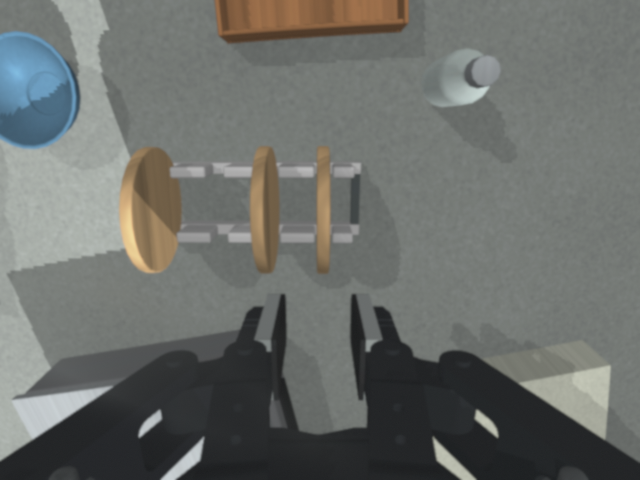

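Round boards both in. Next: last rectangle.

>>> step_arm:
  increments:
    - {"delta_pos": [214,-303,0],"twist": [0.288,-0.308,1.485]}
    - {"delta_pos": [214,-303,0],"twist": [0.288,-0.308,1.485]}
    - {"delta_pos": [214,-303,0],"twist": [0.288,-0.308,1.485]}
    - {"delta_pos": [214,-303,0],"twist": [0.288,-0.308,1.485]}
    - {"delta_pos": [214,-303,0],"twist": [0.288,-0.308,1.485]}
    - {"delta_pos": [214,-303,0],"twist": [0.288,-0.308,1.485]}
    - {"delta_pos": [214,-303,0],"twist": [0.288,-0.308,1.485]}
    - {"delta_pos": [214,-303,0],"twist": [0.288,-0.308,1.485]}
    - {"delta_pos": [214,-303,0],"twist": [0.288,-0.308,1.485]}
    - {"delta_pos": [214,-303,0],"twist": [0.288,-0.308,1.485]}
    - {"delta_pos": [214,-303,0],"twist": [0.288,-0.308,1.485]}
    - {"delta_pos": [214,-303,0],"twist": [0.288,-0.308,1.485]}
  grip: 0.4

```text
t: 29.27
tcp_pos: [0.672, 0.0361, 0.2067]
tool_rot: [0.975, -0.15, 0.003, -0.165]
ft_force: [-0.3, 0.8, -0.5]
grip_width: 0.4
```

Run:
```python
from plan import *
sync(5);st();want(dpos("rA",-.06),RD)
```

```text
sync [0.6707 0.0389 0.2075] sd [0.0005 0.0015 0.0009]
t 29.52 tcp [670.1  40.8 208.9] q [ 0.14  0.44  0.19 -0.33 -1.24  1.22] F [-0.2  0.4 -0.8] M [-0.65  0.11  0.03] g 0.403
 delta [-0.1, 1.5, -46.5] twist [0.046, -0.054, 0.234] rows 2.0
```

>>> step_arm:
  increments:
    - {"delta_pos": [0,0,-30],"twist": [0.046,-0.054,0.234]}
    - {"delta_pos": [0,0,-40],"twist": [0.046,-0.054,0.234]}
    - {"delta_pos": [0,0,-46],"twist": [0.046,-0.054,0.234]}
    - {"delta_pos": [0,0,-46],"twist": [0.046,-0.054,0.234]}
    - {"delta_pos": [0,0,-46],"twist": [0.046,-0.054,0.234]}

```text
t: 29.93
tcp_pos: [0.6708, 0.0411, 0.1646]
tool_rot: [0.981, -0.032, 0.008, -0.191]
ft_force: [-0.1, -0.1, 0.5]
grip_width: 0.405
```

```bash
python3 - <<'E'
from plan import *
sync(4);st();want(dpos("rA",-.06),RD);want(dpos("rA",.053),RD)
E
python3 wv.py pics/w17.png rA
```

```text
sync [0.6712 0.041  0.1656] sd [0.0001 0.0001 0.0002]
t 30.13 tcp [671.2  40.8 165.6] q [ 0.1   0.5   0.18 -0.41 -1.21  1.54] F [-0.2 -0.3  0.1] M [-0.78  0.08 -0.03] g 0.399
 delta [-0.7, -0.5, -4.6] twist [-0.001, 0.005, -0.001] rows 0.1
 delta [2.1, 41.7, -109.4] twist [-0.001, 0.005, -0.001] rows 2.8
t 30.18 tcp [671.1  40.7 165.4] q [ 0.1   0.5   0.18 -0.41 -1.21  1.54] F [ 0.5 -0.1  0.4] M [-0.78  0.05  0.03] g 0.399
```

View pics/w17.png

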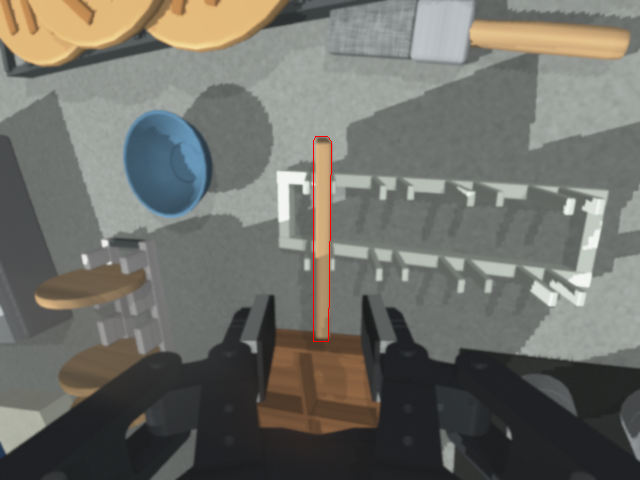

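>>> step_arm:
  increments:
    - {"delta_pos": [-0.5,8,-28],"twist": [0,0.005,0]}
    - {"delta_pos": [0,17,-50],"twist": [0,0.005,0]}
    - {"delta_pos": [1,27,-74],"twist": [0,0.005,0]}
    - {"delta_pos": [1.5,35,-92],"twist": [0,0.005,0]}
    - {"delta_pos": [2.1,41.7,-109],"twist": [0,0.005,0]}
    - {"delta_pos": [2.1,41.7,-109],"twist": [0,0.005,0]}
    - {"delta_pos": [2.1,41.7,-109],"twist": [0,0.005,0]}

```text
t: 30.77
tcp_pos: [0.6727, 0.0821, 0.0547]
tool_rot: [0.981, -0.032, 0.005, -0.191]
ft_force: [0.6, -0.2, 0.2]
grip_width: 0.402
```

>>> step_arm:
  increments:
    - {"delta_pos": [0,0,0],"twist": [0,0,0]}
    - {"delta_pos": [0,0,0],"twist": [0,0,0]}
    - {"delta_pos": [0,0,0],"twist": [0,0,0]}
    - {"delta_pos": [0,0,0],"twist": [0,0,0]}
    - {"delta_pos": [0,0,0],"twist": [0,0,0]}
  grip: 0

```text
t: 31.18
tcp_pos: [0.6741, 0.0816, 0.057]
tool_rot: [0.981, -0.032, 0.007, -0.191]
ft_force: [-0.0, -0.6, 4.7]
grip_width: 0.101
```

Run:
```python
from plan import *
sync(2)
p,r=getcmd();print("depth",.0475-(p-np.array(BC["rA"]))@BR[:,2], "lateral",(p-np.array(BC["rA"]))@BR[:,1])
did([-2,-34,83]);did([0,0,75]);want([.441,-.328,.23],RK)
```

```text
sync [0.6742 0.0816 0.057 ] sd [0. 0. 0.]
depth 0.05191102396856845 lateral -0.0008947201308709975
 delta [-231.2, -375.6, 15.0] twist [-0.288, 0.311, -1.486] rows 12.4
```

>>> step_arm:
  increments:
    - {"delta_pos": [-0.5,-8,20],"twist": [0,0,0]}
    - {"delta_pos": [-1,-18,45],"twist": [0,0,0]}
    - {"delta_pos": [-2,-34,83],"twist": [0,0,0]}
    - {"delta_pos": [-2,-34,83],"twist": [0,0,0]}
    - {"delta_pos": [-2,-34,120],"twist": [0,0,0]}
    - {"delta_pos": [-2,-34,158],"twist": [0,0,0]}
    - {"delta_pos": [-2,-34,158],"twist": [0,0,0]}

```text
t: 31.87
tcp_pos: [0.6747, 0.047, 0.2221]
tool_rot: [0.981, -0.03, 0.013, -0.191]
ft_force: [0.1, -0.2, 1.2]
grip_width: 0.102
```

>>> step_arm:
  increments:
    - {"delta_pos": [-231,-375.6,15],"twist": [-0.288,0.311,-1.486]}
    - {"delta_pos": [-231,-375.6,15],"twist": [-0.288,0.311,-1.486]}
    - {"delta_pos": [-231,-375.6,15],"twist": [-0.288,0.311,-1.486]}
    - {"delta_pos": [-231,-375.6,15],"twist": [-0.288,0.311,-1.486]}
    - {"delta_pos": [-231,-375.6,15],"twist": [-0.288,0.311,-1.486]}
    - {"delta_pos": [-231,-375.6,15],"twist": [-0.288,0.311,-1.486]}
    - {"delta_pos": [-231,-375.6,15],"twist": [-0.288,0.311,-1.486]}
    - {"delta_pos": [-231,-375.6,15],"twist": [-0.288,0.311,-1.486]}
    - {"delta_pos": [-231,-375.6,15],"twist": [-0.288,0.311,-1.486]}
    - {"delta_pos": [-231,-375.6,15],"twist": [-0.288,0.311,-1.486]}
    - {"delta_pos": [-231,-375.6,15],"twist": [-0.288,0.311,-1.486]}
    - {"delta_pos": [-231,-375.6,15],"twist": [-0.288,0.311,-1.486]}

```text
t: 32.87
tcp_pos: [0.4371, -0.3308, 0.228]
tool_rot: [0.718, -0.696, -0.001, -0.006]
ft_force: [0.3, -0.1, -0.8]
grip_width: 0.105
```

Run:
```python
from plan import *
sync(6);st();want([.441,-.328,.13],RK)
```

```text
sync [ 0.4396 -0.3275  0.2276] sd [0.0006 0.0006 0.0002]
t 33.17 tcp [ 440.2 -327.1  227.9] q [-0.35  0.24 -0.13 -0.02 -1.2   0.4 ] F [0.7 0.  0. ] M [-0.08  0.02  0.03] g 0.106
 delta [1.4, -0.5, -97.6] twist [-0.013, 0.008, -0.042] rows 2.3
```

>>> step_arm:
  increments:
    - {"delta_pos": [1,-1,-40],"twist": [-0.013,0.008,-0.042]}
    - {"delta_pos": [1,-1,-75],"twist": [-0.013,0.008,-0.042]}
    - {"delta_pos": [1,-1,-97],"twist": [-0.013,0.008,-0.042]}
    - {"delta_pos": [1,-1,-97],"twist": [-0.013,0.008,-0.042]}
    - {"delta_pos": [1,-1,-97],"twist": [-0.013,0.008,-0.042]}
    - {"delta_pos": [1,-1,-97],"twist": [-0.013,0.008,-0.042]}

```text
t: 33.67
tcp_pos: [0.4425, -0.3292, 0.1329]
tool_rot: [0.708, -0.706, 0.002, -0.0]
ft_force: [0.5, -0.4, 0.1]
grip_width: 0.11
```

```bash
python3 - <<'E'
from plan import *
camera("top");sync(6);st();want([.441,-.328,.13],RK)
E
python3 rv.py 2 pics/w18.png rA
```

```text
sync [ 0.4419 -0.329   0.1326] sd [0.0004 0.0002 0.0005]
t 34.02 tcp [ 441.3 -328.8  131.9] q [-0.35  0.32 -0.28  0.   -0.97  0.35] F [-0.4 -0.3 -0.8] M [-0.02  0.05 -0.03] g 0.103
 delta [-0.9, 1.0, -2.6] twist [0.002, 0.004, -0.001] rows 0.1
t 34.07 tcp [ 441.1 -328.7  131.6] q [-0.35  0.32 -0.28  0.   -0.97  0.35] F [ 1.1 -0.6 -1.2] M [ 0.    0.01 -0.01] g 0.101
   meas-cmd mm [-0.7  0.3 -1. ] rot [ 0.0009  0.0019 -0.0004]
```

View pics/w18.png

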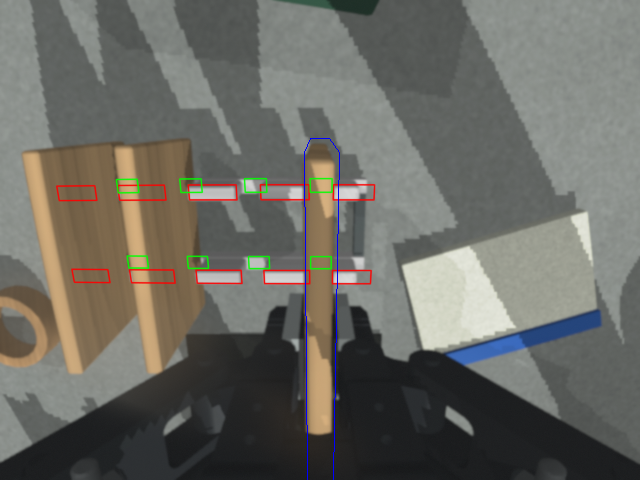

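>>> step_arm:
  increments:
    - {"delta_pos": [-0.5,0.5,-15],"twist": [0.002,0.003,0]}
    - {"delta_pos": [-0.5,0.5,-35],"twist": [0.002,0.003,0]}
    - {"delta_pos": [-0.5,0.5,-52],"twist": [0.002,0.003,0]}
    - {"delta_pos": [-0.5,0.5,-66],"twist": [0.002,0.003,0]}
    - {"delta_pos": [-0.5,0.5,-66],"twist": [0.002,0.003,0]}
    - {"delta_pos": [-0.5,0.5,-66],"twist": [0.002,0.003,0]}

```text
t: 34.57
tcp_pos: [0.4402, -0.3282, 0.0648]
tool_rot: [0.707, -0.707, -0.002, 0.001]
ft_force: [1.0, -0.3, -0.7]
grip_width: 0.104
```

>>> step_arm:
  increments:
    - {"delta_pos": [0,0,-4],"twist": [0,0,0]}
    - {"delta_pos": [0,0,-8],"twist": [0,0,0]}
    - {"delta_pos": [0,0,-8],"twist": [0,0,0]}

```text
t: 34.82
tcp_pos: [0.4418, -0.3288, 0.0587]
tool_rot: [0.708, -0.707, 0.0, -0.0]
ft_force: [-0.3, 1.5, 4.2]
grip_width: 0.104
```

>>> step_arm:
  increments:
    - {"delta_pos": [0,0,-2],"twist": [0,0,0]}
    - {"delta_pos": [0,0,-2],"twist": [0,0,0]}
    - {"delta_pos": [0,0,-2],"twist": [0,0,0]}

```text
t: 35.07
tcp_pos: [0.4421, -0.3289, 0.0587]
tool_rot: [0.708, -0.706, 0.001, -0.0]
ft_force: [-1.5, 4.2, 14.1]
grip_width: 0.107
```

>>> step_arm:
  increments:
    - {"delta_pos": [0,0,2],"twist": [0,0,0]}
    - {"delta_pos": [0,0,2],"twist": [0,0,0]}
    - {"delta_pos": [0,0,2],"twist": [0,0,0]}
    - {"delta_pos": [0,0,2],"twist": [0,0,0]}
    - {"delta_pos": [0,0,35],"twist": [0,0,0]}
    - {"delta_pos": [0,0,75],"twist": [0,0,0]}
    - {"delta_pos": [0,0,115],"twist": [0,0,0]}
    - {"delta_pos": [0,0,150],"twist": [0,0,0]}
    - {"delta_pos": [0,0,150],"twist": [0,0,0]}
  grip: 0.3

```text
t: 35.82
tcp_pos: [0.4443, -0.3307, 0.2133]
tool_rot: [0.708, -0.706, 0.006, -0.001]
ft_force: [0.5, -0.0, 1.1]
grip_width: 0.303
```

Run:
```python
from plan import *
for i in range(3): camera("wrist")
sync(3)
c=snap("scene");crop(c["pixels"],100,130,300,290,4,"pics/s19.png");cv2.imwrite("pics/s19f.png",c["pixels"])
t=snap("top");cv2.imwrite("pics/t19.png",t["pixels"])
for cam in("scene","top"):
    print(cam,[(np.round(d["point"],4).tolist(),round(d["p"],2)) for d in landmark_of("tin_1",cam)],[(np.round(d["point"],4).tolist(),round(d["p"],2)) for d in landmark_of("crate",cam)])
```

```text
sync [ 0.4395 -0.3277  0.2033] sd [0.0001 0.     0.0002]
scene [([0.5173, -0.1655, 0.0005], 0.94), ([0.4141, -0.0843, 0.0017], 0.56), ([0.5209, -0.0834, 0.0074], 0.56)] [([0.4734, 0.1213, -0.0002], 0.72), ([0.5036, 0.3504, 0.0598], 0.69)]
top [([0.5201, -0.1692, 0.0047], 0.98), ([0.4138, -0.0853, 0.003], 0.91), ([0.5132, -0.0794, 0.0039], 0.85)] [([0.4741, 0.1198, -0.0042], 0.63)]
```

View pics/s19f.png

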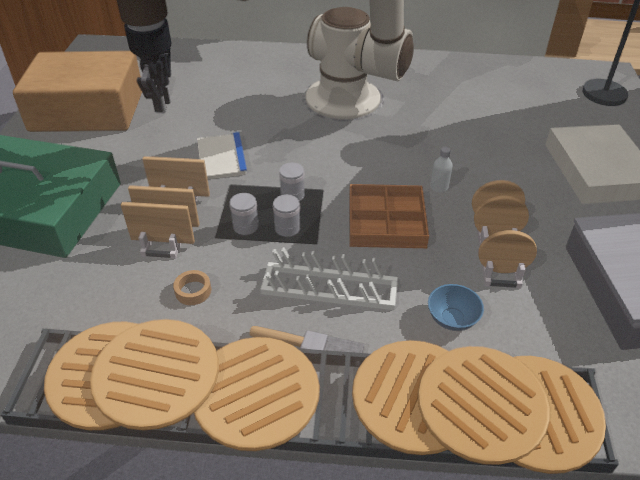

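View pics/t19.png

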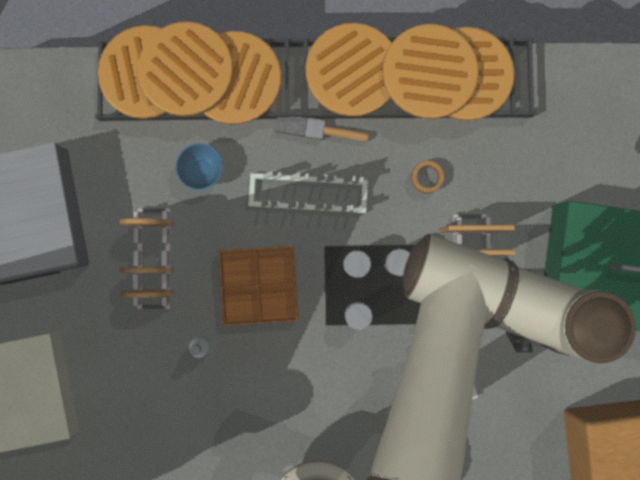

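```bash
cat > tins.py <<'E'
from fit import *
def cyl():
    t=np.linspace(0,2*np.pi,48,endpoint=False)
    return np.array([[.026*np.cos(q),.026*np.sin(q),z] for z in(0,.07) for q in t])
def fittins(P,z=.003,cams=("top","scene")):
    C={n:snap(n) for n in cams}
    out=[]
    for p in P:
        for sub in [(n,) for n in cams]+[cams]:
            ms=[(C[n],getmask("tin_1",n,C[n],[p[0],p[1],.035+z])) for n in sub]
            ms=[(c,m[1]) for c,m in ms if m and m[0]<12]
            if len(ms)<len(sub): print(p,sub,"no mask");continue
            r,f=fit([a for a,_ in ms],[b for _,b in ms],[p[0],p[1],z,0,0],cyl(),(0,1));print(p,sub,np.round(r[:3]*1000,1),round(f,3))
if __name__=="__main__":
    fittins([(.518,-.167),(.414,-.085),(.518,-.082)])
    C={n:snap(n) for n in("top","scene")}
    for k,P in (("rect_1",[.585,-.328,.0615]),("rect_1",[.441,-.328,.0615]),("rect_kept",[.537,-.328,.0615]),("round_1",[.602,.344,.0615]),("round_1",[.458,.344,.0615]),("round_kept",[.506,.345,.0615])):
        pts=rectpts() if k[1]=="e" else discpts()
        ms=[(n,getmask(k,n,C[n],P)) for n in C]
        print(k,P,[(n,m and (round(m[0],1),int(m[1].sum()))) for n,m in ms])
        use=[(C[n],m[1]) for n,m in ms if m and m[0]<6]
        if use:
            r,f=fit([a for a,_ in use],[b for _,b in use],P+[0,0],pts,(0,1,2) if len(use)==2 else (0,1));print("   ",np.round(r[:3]*1000,1),round(f,3))
E
python3 tins.py
```

```text
(0.518, -0.167) ('top',) [ 519.3 -168.2    3. ] 0.323
(0.518, -0.167) ('scene',) [ 518.4 -170.     3. ] 0.091
(0.518, -0.167) ('top', 'scene') [ 519.1 -169.2    3. ] 0.419
(0.414, -0.085) ('top',) [410.3 -84.4   3. ] 0.105
(0.414, -0.085) ('scene',) [407.8 -87.2   3. ] 0.233
(0.414, -0.085) ('top', 'scene') [410.3 -86.3   3. ] 0.359
(0.518, -0.082) ('top',) no mask
(0.518, -0.082) ('scene',) [515.6 -84.6   3. ] 0.044
(0.518, -0.082) ('top', 'scene') no mask
rect_1 [0.585, -0.328, 0.0615] [('top', (np.float64(0.6), 599)), ('scene', (np.float64(1.5), 2374))]
    [ 586.3 -325.3   62.4] 0.211
rect_1 [0.441, -0.328, 0.0615] [('top', (np.float64(71.2), 599)), ('scene', (np.float64(2.5), 1870))]
    [ 440.8 -327.5   61.5] 0.251
rect_kept [0.537, -0.328, 0.0615] [('top', (np.float64(22.1), 178)), ('scene', (np.float64(8.5), 1267))]
round_1 [0.602, 0.344, 0.0615] [('top', (np.float64(0.9), 403)), ('scene', (np.float64(2.1), 1794))]
    [604.  345.   61.2] 0.249
round_1 [0.458, 0.344, 0.0615] [('top', (np.float64(0.6), 376)), ('scene', (np.float64(9.4), 735))]
    [459.2 345.2  61.5] 0.117
round_kept [0.506, 0.345, 0.0615] [('top', (np.float64(1.0), 266)), ('scene', (np.float64(2.5), 1661))]
    [506.6 346.   62.3] 0.285
```

View pics/s19.png

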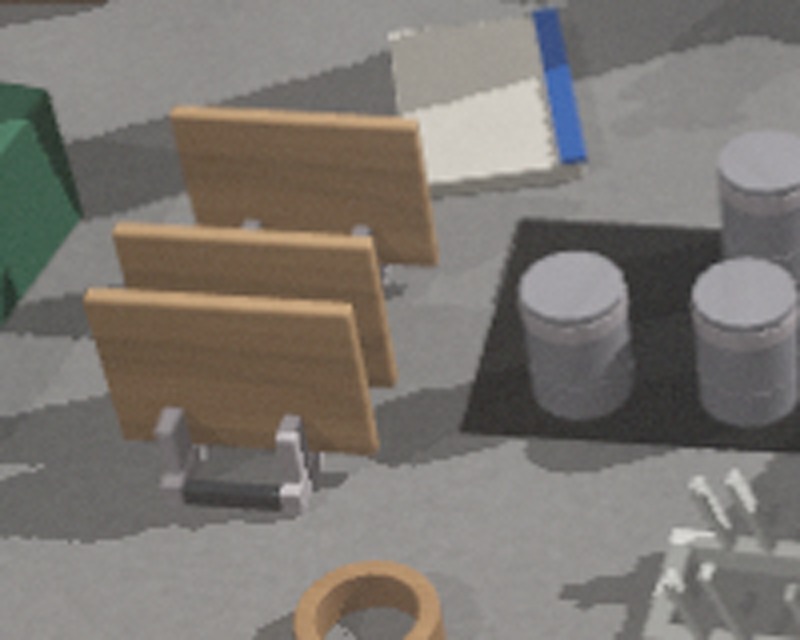

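Run:
```python
from plan import *
want([.5185,-.1695,.14],RK)
```

```text
delta [79.0, 158.2, -63.3] twist [-0.003, -0.005, -0.0] rows 4.5
```

>>> step_arm:
  increments:
    - {"delta_pos": [79,158,-20],"twist": [-0.003,-0.005,0]}
    - {"delta_pos": [79,158,-20],"twist": [-0.003,-0.005,0]}
    - {"delta_pos": [79,158,-20],"twist": [-0.003,-0.005,0]}
    - {"delta_pos": [79,158,-20],"twist": [-0.003,-0.005,0]}
    - {"delta_pos": [79,158,-63],"twist": [-0.003,-0.005,0]}
    - {"delta_pos": [79,158,-63],"twist": [-0.003,-0.005,0]}
    - {"delta_pos": [79,158,-63],"twist": [-0.003,-0.005,0]}
    - {"delta_pos": [79,158,-63],"twist": [-0.003,-0.005,0]}
  grip: 0.88

```text
t: 38.48
tcp_pos: [0.5199, -0.1708, 0.1428]
tool_rot: [0.707, -0.707, 0.002, -0.0]
ft_force: [-0.6, 0.9, 0.4]
grip_width: 0.876
```

```bash
cat > wt.py <<'E'
from tins import *
from plan import *
import sys
def wview(name,P,z=.003):
    for i in range(3): camera("wrist")
    sync(3);p,r=getcmd();c=camera("wrist");Tc=np.eye(4);Tc[:3,:3]=r;Tc[:3,3]=p;c["T"]=Tc@c["tool_from_camera"]
    im=c["pixels"].copy()
    for q in P:
        W=cyl()+[q[0],q[1],z]
        for a in(W[:48],W[48:]): cv2.polylines(im,[proj(c,a).astype(np.int32)],True,(0,0,255),1)
        m=getmask("tin_1","wrist",c,[q[0],q[1],.05])
        if m: print(q,"mask d",round(m[0],1),"p",round(m[2],2))
    for d in landmark_of("tin_1","wrist"): print("  lm",np.round(d["point"],4),round(d["p"],2))
    cv2.imwrite(name,im)
if __name__=="__main__":
    wview(sys.argv[1],eval(sys.argv[2]));chk()
E
python3 wt.py pics/w20.png "[(.5185,-.1695),(.516,-.0845),(.409,-.086)]"
```

```text
sync [ 0.5199 -0.1711  0.1435] sd [0.0001 0.0001 0.0002]
(0.5185, -0.1695) mask d 2.6 p 0.56
(0.516, -0.0845) mask d 2.2 p 0.62
(0.409, -0.086) mask d 22.4 p 0.57
  lm [ 0.5177 -0.1737 -0.0018] 0.97
  lm [ 0.5178 -0.0831  0.0017] 0.86
  lm [ 0.4094 -0.0829  0.0032] 0.63
t 39.03 tcp [ 519.4 -170.3  142.2] q [-0.02  0.3  -0.28  0.   -0.99  0.02] F [ 0.  -0.2 -0.5] M [-0.02 -0.04 -0.03] g 0.884
   meas-cmd mm [-0.5  0.8 -1.2] rot [0.0003 0.0024 0.001 ]
```

View pics/w20.png

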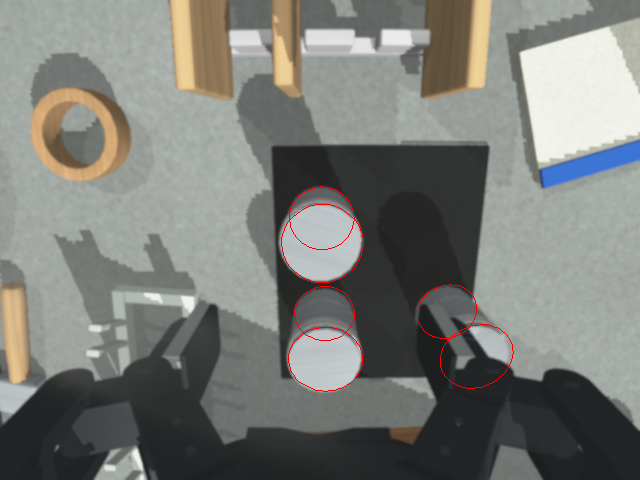

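>>> step_arm:
  increments:
    - {"delta_pos": [-1.2,1.2,-35],"twist": [0,0,0]}
    - {"delta_pos": [-1.2,1.2,-65],"twist": [0,0,0]}
    - {"delta_pos": [-1.2,1.2,-90],"twist": [0,0,0]}
    - {"delta_pos": [-1.2,1.2,-90],"twist": [0,0,0]}
    - {"delta_pos": [-1.2,1.2,-90],"twist": [0,0,0]}

```text
t: 39.45
tcp_pos: [0.5176, -0.1691, 0.0513]
tool_rot: [0.707, -0.707, 0.001, 0.001]
ft_force: [0.7, 0.4, 1.0]
grip_width: 0.882
```

```bash
python3 wt.py pics/w21.png "[(.5185,-.1695),(.516,-.0845)]"
python3 -c "
from h import *
c=snap('scene');crop(c['pixels'],180,130,380,270,4,'pics/s21.png')"
```

```text
sync [ 0.5196 -0.169   0.0538] sd [0.0002 0.     0.0002]
(0.5185, -0.1695) mask d 4.1 p 0.83
(0.516, -0.0845) mask d 33.4 p 0.7
  lm [ 0.5189 -0.1726  0.0028] 0.7
  lm [ 0.5171 -0.083   0.0027] 0.67
t 39.95 tcp [ 518.5 -168.9   52.6] q [-0.02  0.41 -0.39  0.   -0.77  0.02] F [ 0.1 -0.7  0. ] M [-0.04 -0.03  0.02] g 0.883
   meas-cmd mm [-1.1  0.1 -1.2] rot [ 0.0002  0.0025 -0.0002]
```

View pics/w21.png

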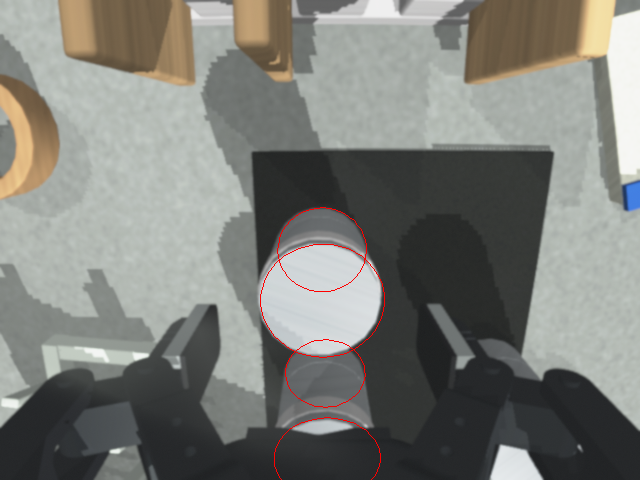

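View pics/s21.png

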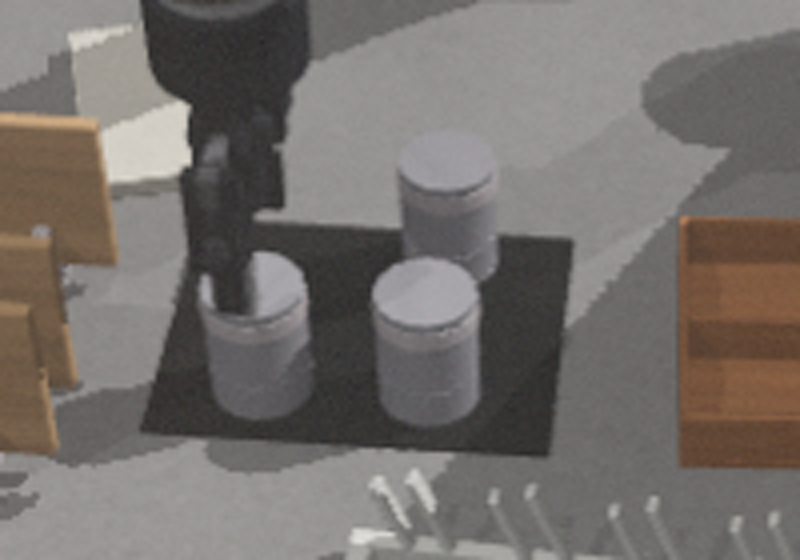

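>>> step_arm:
  increments:
    - {"delta_pos": [0,-0.5,-20],"twist": [0,0,0]}
    - {"delta_pos": [0,-0.5,-42],"twist": [0,0,0]}
    - {"delta_pos": [0,-0.5,-42],"twist": [0,0,0]}
    - {"delta_pos": [0,-0.5,-42],"twist": [0,0,0]}

```text
t: 40.33
tcp_pos: [0.5174, -0.1695, 0.0094]
tool_rot: [0.707, -0.707, 0.001, 0.001]
ft_force: [-0.2, -0.2, 1.1]
grip_width: 0.881
```

>>> step_arm:
  increments:
    - {"delta_pos": [0,0,0],"twist": [0,0,0]}
    - {"delta_pos": [0,0,0],"twist": [0,0,0]}
    - {"delta_pos": [0,0,0],"twist": [0,0,0]}
    - {"delta_pos": [0,0,0],"twist": [0,0,0]}
    - {"delta_pos": [0,0,0],"twist": [0,0,0]}
  grip: 0
  squeeze: 40

```text
t: 40.75
tcp_pos: [0.5194, -0.1695, 0.0115]
tool_rot: [0.707, -0.707, 0.003, -0.001]
ft_force: [-0.9, 0.1, 6.1]
grip_width: 0.599
```

Run:
```python
from plan import *
sync(3);st();c=camera("wrist");cv2.imwrite("pics/w22.png",c["pixels"])
c=snap('scene');crop(c['pixels'],180,130,380,270,4,'pics/s22.png')
did([0,0,100]);want([.512,.159,.14],RK)
```

```text
sync [ 0.5194 -0.1695  0.0115] sd [0. 0. 0.]
t 40.9 tcp [ 519.4 -169.5   11.5] q [-0.02  0.47 -0.42  0.   -0.68  0.02] F [-1.5  0.8  7. ] M [ 0.13  0.21 -0.01] g 0.601
 delta [-7.4, 328.5, 28.5] twist [0.002, 0.005, -0.001] rows 7.9
```

View pics/s22.png

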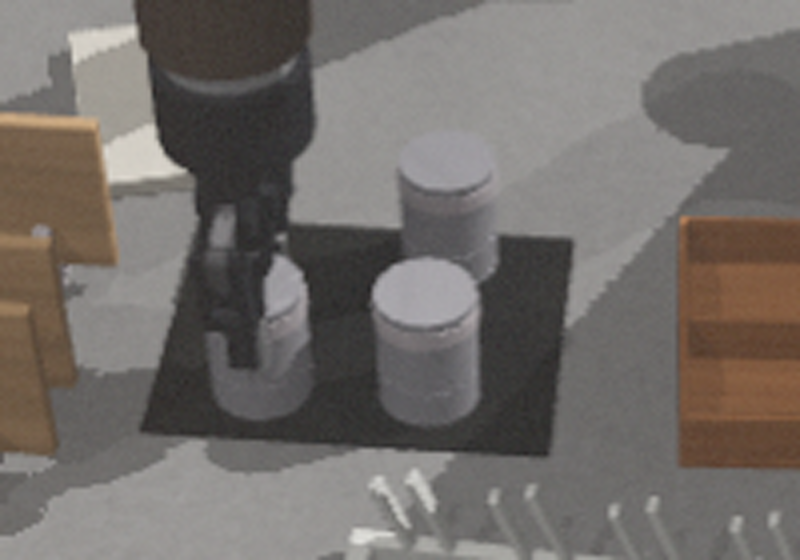

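>>> step_arm:
  increments:
    - {"delta_pos": [0,0,20],"twist": [0,0,0]}
    - {"delta_pos": [0,0,55],"twist": [0,0,0]}
    - {"delta_pos": [0,0,95],"twist": [0,0,0]}
    - {"delta_pos": [0,0,130],"twist": [0,0,0]}
    - {"delta_pos": [0,0,130],"twist": [0,0,0]}

```text
t: 41.42
tcp_pos: [0.523, -0.1703, 0.1479]
tool_rot: [0.708, -0.706, 0.008, -0.005]
ft_force: [1.3, -1.0, -0.9]
grip_width: 0.593
```

>>> step_arm:
  increments:
    - {"delta_pos": [-7.4,328.5,0],"twist": [0.002,0.005,0]}
    - {"delta_pos": [-7.4,328.5,0],"twist": [0.002,0.005,0]}
    - {"delta_pos": [-7.4,328.5,0],"twist": [0.002,0.005,0]}
    - {"delta_pos": [-7.4,328.5,0],"twist": [0.002,0.005,0]}
    - {"delta_pos": [-7.4,328.5,0],"twist": [0.002,0.005,0]}
    - {"delta_pos": [-7.4,328.5,0],"twist": [0.002,0.005,0]}
    - {"delta_pos": [-7.4,328.5,0],"twist": [0.002,0.005,0]}
    - {"delta_pos": [-7.4,328.5,0],"twist": [0.002,0.005,0]}
    - {"delta_pos": [-7.4,328.5,0],"twist": [0.002,0.005,0]}
    - {"delta_pos": [-7.4,328.5,0],"twist": [0.002,0.005,0]}
    - {"delta_pos": [-7.4,328.5,0],"twist": [0.002,0.005,0]}
    - {"delta_pos": [-7.4,328.5,0],"twist": [0.002,0.005,0]}

```text
t: 42.42
tcp_pos: [0.5104, 0.1581, 0.1396]
tool_rot: [-0.707, 0.707, 0.001, -0.001]
ft_force: [-0.5, 0.7, -1.2]
grip_width: 0.596
```

```bash
cat > cv.py <<'E'
from plan import *
import sys
def ov(c,im,o,yaw,k=1,off=np.zeros(2)):
    r=R.from_euler('z',yaw)
    def L(pts,z,col):
        W=r.apply(np.c_[np.array(pts),np.full(len(pts),z)])+[o[0],o[1],0]
        cv2.polylines(im,[np.round(((proj(c,W)-off+.5)*k-.5)).astype(np.int32)],True,col,1)
    for sx in(-1,1):
        for sy in(-1,1):
            a=np.array([sx,sy])*.038
            L([a+.036*np.array(q) for q in((-1,-1),(1,-1),(1,1),(-1,1))],.035,(0,0,255))
for i in range(4): camera("wrist")
sync(3);p,r=getcmd();c=camera("wrist");Tc=np.eye(4);Tc[:3,:3]=r;Tc[:3,3]=p;c["T"]=Tc@c["tool_from_camera"]
im=c["pixels"].copy();ov(c,im,(.474,.121),np.radians(float(sys.argv[2])));cv2.imwrite(sys.argv[1],im)
t=camera("top");x0,y0,x1,y1=200,230,320,340
b=cv2.resize(t["pixels"][y0:y1,x0:x1],None,fx=5,fy=5,interpolation=cv2.INTER_CUBIC);ov(t,b,(.474,.121),np.radians(float(sys.argv[2])),5,np.array([x0,y0]));cv2.imwrite(sys.argv[1].replace("w","t"),b)
chk()
E
python3 cv.py pics/w23.png 2
```

```text
sync [0.5109 0.1583 0.1401] sd [0.     0.0001 0.    ]
t 42.87 tcp [510.9 158.8 140.1] q [ 0.6   0.29 -0.3  -0.   -0.98 -0.6 ] F [-0.  -0.1 -1.7] M [-0.06  0.06  0.01] g 0.595
   meas-cmd mm [-0.   0.4 -0. ] rot [ 0.     -0.      0.0007]
```

View pics/w23.png

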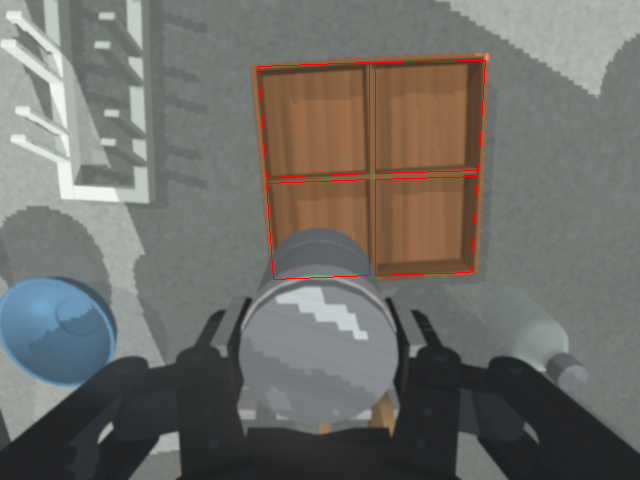

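>>> step_arm:
  increments:
    - {"delta_pos": [0,1.5,-40],"twist": [0,0,0]}
    - {"delta_pos": [0,1.5,-75],"twist": [0,0,0]}
    - {"delta_pos": [0,1.5,-105],"twist": [0,0,0]}
    - {"delta_pos": [0,1.5,-117],"twist": [0,0,0]}
    - {"delta_pos": [0,1.5,-122],"twist": [0,0,0]}
    - {"delta_pos": [0,1.5,-122],"twist": [0,0,0]}
    - {"delta_pos": [0,1.5,-122],"twist": [0,0,0]}

```text
t: 43.45
tcp_pos: [0.5117, 0.161, 0.0188]
tool_rot: [0.707, -0.707, -0.001, -0.0]
ft_force: [0.4, -0.4, -1.5]
grip_width: 0.594
```

>>> step_arm:
  increments:
    - {"delta_pos": [0,0,-3],"twist": [0,0,0]}
    - {"delta_pos": [0,0,-4],"twist": [0,0,0]}
    - {"delta_pos": [0,0,-4],"twist": [0,0,0]}

```text
t: 43.7
tcp_pos: [0.5112, 0.1608, 0.0148]
tool_rot: [0.707, -0.707, -0.001, -0.0]
ft_force: [-0.5, -0.3, -2.1]
grip_width: 0.597
```

>>> step_arm:
  increments:
    - {"delta_pos": [0,0,-2],"twist": [0,0,0]}
    - {"delta_pos": [0,0,-2],"twist": [0,0,0]}
    - {"delta_pos": [0,0,-2],"twist": [0,0,0]}

```text
t: 43.95
tcp_pos: [0.5114, 0.1609, 0.0126]
tool_rot: [0.707, -0.707, -0.001, -0.0]
ft_force: [-0.3, -0.0, 2.0]
grip_width: 0.597
```

>>> step_arm:
  increments:
    - {"delta_pos": [0,0,0],"twist": [0,0,0]}
    - {"delta_pos": [0,0,0],"twist": [0,0,0]}
    - {"delta_pos": [0,0,0],"twist": [0,0,0]}
    - {"delta_pos": [0,0,15],"twist": [0,0,0]}
    - {"delta_pos": [0,0,45],"twist": [0,0,0]}
    - {"delta_pos": [0,0,80],"twist": [0,0,0]}
    - {"delta_pos": [0,0,120],"twist": [0,0,0]}
    - {"delta_pos": [0,0,120],"twist": [0,0,0]}
  grip: 0.74

```text
t: 44.62
tcp_pos: [0.5158, 0.1627, 0.1402]
tool_rot: [0.708, -0.706, 0.002, -0.007]
ft_force: [1.1, 1.8, 2.4]
grip_width: 0.741
```

Run:
```python
from plan import *
for i in range(3): camera("wrist")
sync(3)
from tins import *
c=snap("wrist");cv2.imwrite("pics/w24.png",c["pixels"])
fittins([(.512,.160)],.005)
fittins([(.516,-.0845),(.409,-.086)])
want([.5165,-.084,.14],RK)
```

```text
sync [0.5099 0.16   0.1307] sd [0.0001 0.0001 0.0003]
(0.512, 0.16) ('top',) [511.7 160.8   5. ] 1.026
(0.512, 0.16) ('scene',) [506.3 160.1   5. ] 0.207
(0.512, 0.16) ('top', 'scene') [511.7 160.2   5. ] 1.239
(0.516, -0.0845) ('top',) [516.7 -83.6   3. ] 0.038
(0.516, -0.0845) ('scene',) [515.3 -84.6   3. ] 0.036
(0.516, -0.0845) ('top', 'scene') [516.2 -84.    3. ] 0.091
(0.409, -0.086) ('top',) [411.3 -85.8   3. ] 0.048
(0.409, -0.086) ('scene',) [405.1 -86.7   3. ] 0.197
(0.409, -0.086) ('top', 'scene') [410.9 -85.8   3. ] 0.271
 delta [6.6, -244.0, 9.3] twist [0.001, -0.005, 0.0] rows 5.9
```

View pics/w24.png

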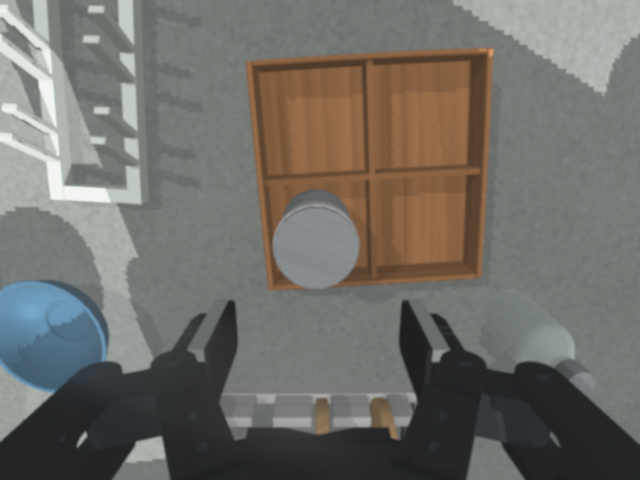

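Tin 1 stands in its cell. Next tin 3 at (516.2, -84).

>>> step_arm:
  increments:
    - {"delta_pos": [6.3,-244,10],"twist": [0,-0.005,0]}
    - {"delta_pos": [6.3,-244,10],"twist": [0,-0.005,0]}
    - {"delta_pos": [6.3,-244,10],"twist": [0,-0.005,0]}
    - {"delta_pos": [6.3,-244,10],"twist": [0,-0.005,0]}
    - {"delta_pos": [6.3,-244,10],"twist": [0,-0.005,0]}
    - {"delta_pos": [6.3,-244,10],"twist": [0,-0.005,0]}
    - {"delta_pos": [6.3,-244,10],"twist": [0,-0.005,0]}
    - {"delta_pos": [6.3,-244,10],"twist": [0,-0.005,0]}
    - {"delta_pos": [6.3,-244,10],"twist": [0,-0.005,0]}
  grip: 0.88

```text
t: 46.52
tcp_pos: [0.5171, -0.0835, 0.142]
tool_rot: [-0.707, 0.707, -0.001, 0.001]
ft_force: [0.6, 0.2, -0.2]
grip_width: 0.874
```

```bash
python3 wt.py pics/w25.png "[(.5165,-.084),(.410,-.086)]"; python3 -c "
from plan import *
want([.5165,-.084,.01],RK)"
```

```text
sync [ 0.5172 -0.0824  0.142 ] sd [0.     0.0001 0.    ]
(0.5165, -0.084) mask d 3.0 p 0.8
(0.41, -0.086) mask d 2.6 p 0.58
  lm [ 0.513  -0.0846  0.0024] 0.73
  lm [ 0.4088 -0.0825  0.0012] 0.7
t 47.02 tcp [517.2 -83.  142. ] q [ 0.15  0.27 -0.33  0.   -0.97 -0.15] F [ 0.4 -0.3  0.4] M [-0.02 -0.03 -0.04] g 0.882
   meas-cmd mm [-0.  -0.6  0. ] rot [-0.     -0.0001 -0.0011]
 delta [-0.7, -1.6, -132.0] twist [-0.0, 0.003, -0.002] rows 3.2
```

View pics/w25.png

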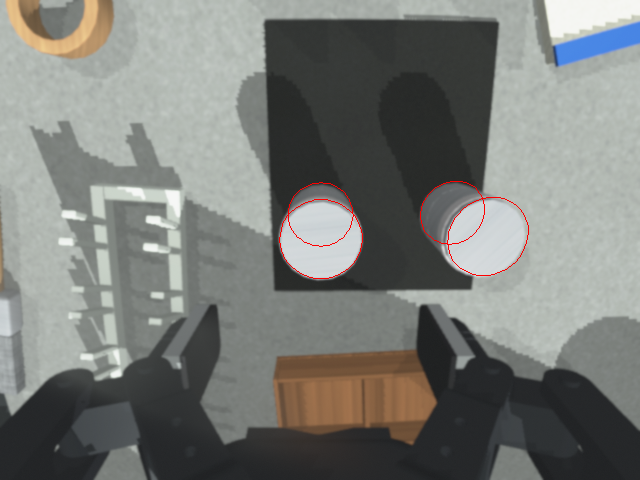

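>>> step_arm:
  increments:
    - {"delta_pos": [-0.7,-1,-40],"twist": [0,0,0]}
    - {"delta_pos": [-0.7,-1,-75],"twist": [0,0,0]}
    - {"delta_pos": [-0.7,-1,-105],"twist": [0,0,0]}
    - {"delta_pos": [-0.7,-1,-131],"twist": [0,0,0]}
    - {"delta_pos": [-0.7,-1,-131],"twist": [0,0,0]}
    - {"delta_pos": [-0.7,-1,-131],"twist": [0,0,0]}

```text
t: 47.52
tcp_pos: [0.5159, -0.0846, 0.0103]
tool_rot: [0.707, -0.707, 0.0, 0.0]
ft_force: [-0.0, 0.1, 0.7]
grip_width: 0.878
```

>>> step_arm:
  increments:
    - {"delta_pos": [0,0,0],"twist": [0,0,0]}
    - {"delta_pos": [0,0,0],"twist": [0,0,0]}
    - {"delta_pos": [0,0,0],"twist": [0,0,0]}
    - {"delta_pos": [0,0,0],"twist": [0,0,0]}
    - {"delta_pos": [0,0,0],"twist": [0,0,0]}
  grip: 0

```text
t: 47.93
tcp_pos: [0.5183, -0.0843, 0.0133]
tool_rot: [0.707, -0.707, 0.002, -0.003]
ft_force: [-0.5, 1.2, 6.8]
grip_width: 0.597
```

Run:
```python
from plan import *
sync(2);st()
did([0,0,128]);want([.5133,.0844,.14],RK)
```

```text
sync [ 0.5182 -0.0843  0.0133] sd [0. 0. 0.]
t 48.03 tcp [518.2 -84.3  13.3] q [ 0.15  0.44 -0.47  0.   -0.65 -0.15] F [-0.5  0.4  7.3] M [ 0.21  0.24 -0.04] g 0.599
 delta [-4.9, 168.7, -1.3] twist [-0.0, 0.007, -0.001] rows 4.0
```

>>> step_arm:
  increments:
    - {"delta_pos": [0,0,20],"twist": [0,0,0]}
    - {"delta_pos": [0,0,55],"twist": [0,0,0]}
    - {"delta_pos": [0,0,95],"twist": [0,0,0]}
    - {"delta_pos": [0,0,128],"twist": [0,0,0]}
    - {"delta_pos": [-5,168,128],"twist": [0,0.005,0]}
    - {"delta_pos": [-5,168,128],"twist": [0,0.005,0]}
    - {"delta_pos": [-5,168,128],"twist": [0,0.005,0]}
    - {"delta_pos": [-5,168,128],"twist": [0,0.005,0]}
    - {"delta_pos": [-5,168,128],"twist": [0,0.005,0]}
    - {"delta_pos": [-5,168,128],"twist": [0,0.005,0]}

```text
t: 48.87
tcp_pos: [0.5111, 0.0858, 0.1394]
tool_rot: [0.709, -0.706, -0.001, 0.0]
ft_force: [-0.9, -0.3, -1.6]
grip_width: 0.597
```

```bash
python3 cv.py pics/w26.png 2;python3 -c "
from plan import *
want([.5133,.0844,.013],RK)"
```

```text
sync [0.5113 0.0824 0.139 ] sd [0.0001 0.     0.    ]
t 49.32 tcp [511.5  82.7 139. ] q [ 0.47  0.26 -0.34 -0.   -0.97 -0.47] F [-0.1  0.3 -1. ] M [-0.    0.   -0.05] g 0.598
   meas-cmd mm [ 0.1  0.4 -0. ] rot [ 0.     -0.0001  0.0005]
 delta [2.0, 2.0, -126.0] twist [-0.0, -0.002, 0.002] rows 3.0
```

View pics/w26.png

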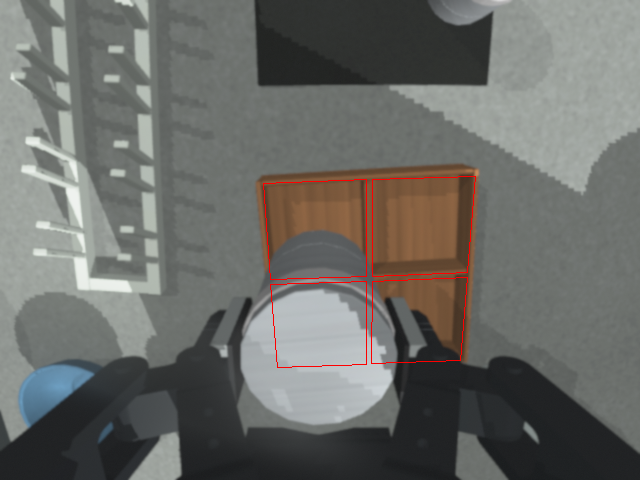

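>>> step_arm:
  increments:
    - {"delta_pos": [2,1.5,-40],"twist": [0,0,0]}
    - {"delta_pos": [2,1.5,-75],"twist": [0,0,0]}
    - {"delta_pos": [2,1.5,-105],"twist": [0,0,0]}
    - {"delta_pos": [2,1.5,-118],"twist": [0,0,0]}
    - {"delta_pos": [2,1.5,-123],"twist": [0,0,0]}
    - {"delta_pos": [2,1.5,-123],"twist": [0,0,0]}
    - {"delta_pos": [2,1.5,-123],"twist": [0,0,0]}

```text
t: 49.9
tcp_pos: [0.5141, 0.085, 0.0164]
tool_rot: [0.707, -0.707, -0.001, 0.0]
ft_force: [0.2, -0.1, -1.6]
grip_width: 0.597
```

>>> step_arm:
  increments:
    - {"delta_pos": [0,0,-2],"twist": [0,0,0]}
    - {"delta_pos": [0,0,-2],"twist": [0,0,0]}
    - {"delta_pos": [0,0,-2],"twist": [0,0,0]}

```text
t: 50.15
tcp_pos: [0.514, 0.0852, 0.0144]
tool_rot: [0.707, -0.707, -0.001, 0.0]
ft_force: [0.1, -0.2, -1.3]
grip_width: 0.598
```

>>> step_arm:
  increments:
    - {"delta_pos": [0,0,-2],"twist": [0,0,0]}
    - {"delta_pos": [0,0,-2],"twist": [0,0,0]}
    - {"delta_pos": [0,0,-2],"twist": [0,0,0]}

```text
t: 50.4
tcp_pos: [0.514, 0.0852, 0.0143]
tool_rot: [0.708, -0.707, -0.0, 0.0]
ft_force: [-5.6, 0.5, 11.7]
grip_width: 0.594
```

>>> step_arm:
  increments:
    - {"delta_pos": [0,0,1.5],"twist": [0,0,0]}
    - {"delta_pos": [0,0,1.5],"twist": [0,0,0]}
    - {"delta_pos": [0,0,1.5],"twist": [0,0,0]}
    - {"delta_pos": [0,0,1.5],"twist": [0,0,0]}
    - {"delta_pos": [0,0,15],"twist": [0,0,0]}
    - {"delta_pos": [0,0,45],"twist": [0,0,0]}
    - {"delta_pos": [0,0,80],"twist": [0,0,0]}
    - {"delta_pos": [0,0,120],"twist": [0,0,0]}
    - {"delta_pos": [0,0,120],"twist": [0,0,0]}
  grip: 0.74

```text
t: 51.15
tcp_pos: [0.5186, 0.0866, 0.1397]
tool_rot: [0.708, -0.706, 0.003, -0.006]
ft_force: [1.6, 0.7, 1.2]
grip_width: 0.741
```

Run:
```python
from plan import *
for i in range(3): camera("wrist")
sync(3)
c=snap("wrist");cv2.imwrite("pics/w27.png",c["pixels"])
want([.4105,-.086,.14],RK)
```

```text
sync [0.5124 0.0847 0.1306] sd [0.0001 0.0001 0.0003]
 delta [-101.9, -170.7, 9.4] twist [0.001, -0.005, 0.0] rows 4.8
```

View pics/w27.png

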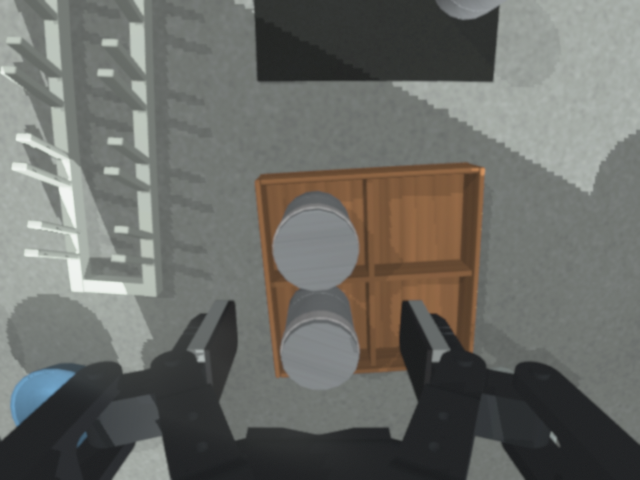

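Both tins are in their cells. On to the displaced tin.

>>> step_arm:
  increments:
    - {"delta_pos": [-102,-171,10],"twist": [0,-0.005,0]}
    - {"delta_pos": [-102,-171,10],"twist": [0,-0.005,0]}
    - {"delta_pos": [-102,-171,10],"twist": [0,-0.005,0]}
    - {"delta_pos": [-102,-171,10],"twist": [0,-0.005,0]}
    - {"delta_pos": [-102,-171,10],"twist": [0,-0.005,0]}
    - {"delta_pos": [-102,-171,10],"twist": [0,-0.005,0]}
    - {"delta_pos": [-102,-171,10],"twist": [0,-0.005,0]}
    - {"delta_pos": [-102,-171,10],"twist": [0,-0.005,0]}
    - {"delta_pos": [-102,-171,10],"twist": [0,-0.005,0]}
  grip: 0.88

```text
t: 52.25
tcp_pos: [0.4119, -0.0854, 0.1417]
tool_rot: [0.708, -0.707, 0.001, -0.001]
ft_force: [0.0, 0.3, -0.5]
grip_width: 0.884
```

```bash
python3 wt.py pics/w28.png "[(.4105,-.086)]"; python3 -c "
from plan import *
want([.4105,-.086,.01],RK)"
```

```text
sync [ 0.4117 -0.0854  0.1418] sd [0.0001 0.0001 0.    ]
(0.4105, -0.086) mask d 3.3 p 0.67
  lm [0.5138 0.0867 0.0021] 0.94
  lm [ 0.4121 -0.0822  0.0024] 0.6
t 52.7 tcp [411.5 -85.7 142. ] q [ 0.18  0.09 -0.56  0.   -0.92 -0.18] F [-0.5  0.3 -0.2] M [ 0.01 -0.07 -0.02] g 0.881
   meas-cmd mm [-0.2 -0.4  0.2] rot [ 0.0001 -0.0004 -0.0007]
 delta [-1.2, -0.6, -131.8] twist [-0.0, 0.002, -0.002] rows 3.2
```

View pics/w28.png

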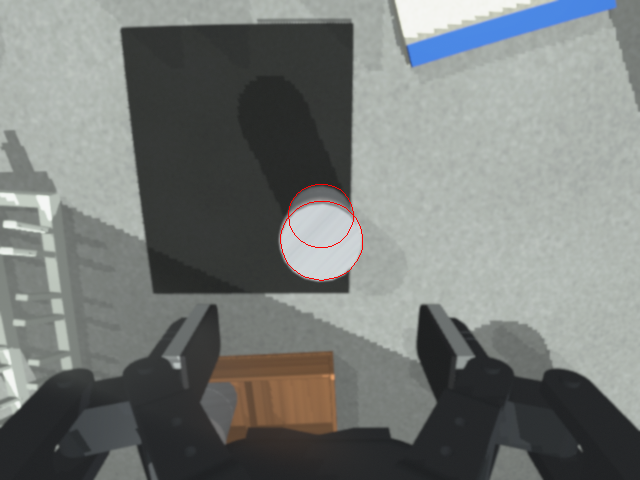

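>>> step_arm:
  increments:
    - {"delta_pos": [-1,-0.5,-40],"twist": [0,0,0]}
    - {"delta_pos": [-1,-0.5,-75],"twist": [0,0,0]}
    - {"delta_pos": [-1,-0.5,-105],"twist": [0,0,0]}
    - {"delta_pos": [-1,-0.5,-131],"twist": [0,0,0]}
    - {"delta_pos": [-1,-0.5,-131],"twist": [0,0,0]}
    - {"delta_pos": [-1,-0.5,-131],"twist": [0,0,0]}

```text
t: 53.2
tcp_pos: [0.4099, -0.0866, 0.0105]
tool_rot: [0.707, -0.707, 0.0, 0.0]
ft_force: [0.1, 1.4, -0.1]
grip_width: 0.878
```

>>> step_arm:
  increments:
    - {"delta_pos": [0,0,0],"twist": [0,0,0]}
    - {"delta_pos": [0,0,0],"twist": [0,0,0]}
    - {"delta_pos": [0,0,0],"twist": [0,0,0]}
    - {"delta_pos": [0,0,0],"twist": [0,0,0]}
    - {"delta_pos": [0,0,0],"twist": [0,0,0]}
  grip: 0

```text
t: 53.62
tcp_pos: [0.4119, -0.0863, 0.0129]
tool_rot: [0.707, -0.707, 0.002, -0.003]
ft_force: [-1.0, 0.2, 7.1]
grip_width: 0.599
```

Run:
```python
from plan import *
sync(2);st()
did([0,0,128]);R45=R.from_euler('z',.785).as_matrix()@RK
want([.4347,.1577,.14],R45);want([.4347,.1577,.14],R.from_euler('z',-.785).as_matrix()@RK)
```

```text
sync [ 0.4119 -0.0863  0.0129] sd [0. 0. 0.]
t 53.72 tcp [412.  -86.3  12.9] q [ 0.18  0.3  -0.72  0.   -0.54 -0.18] F [-0.6 -0.5  6.9] M [ 0.18  0.5  -0.01] g 0.592
 delta [22.8, 244.0, -0.9] twist [-0.003, 0.006, 0.784] rows 6.3
 delta [22.8, 244.0, -0.9] twist [0.002, 0.007, -0.786] rows 6.3
```

>>> step_arm:
  increments:
    - {"delta_pos": [0,0,20],"twist": [0,0,0]}
    - {"delta_pos": [0,0,55],"twist": [0,0,0]}
    - {"delta_pos": [0,0,95],"twist": [0,0,0]}
    - {"delta_pos": [0,0,128],"twist": [0,0,0]}
    - {"delta_pos": [0,0,128],"twist": [0,0,0]}

```text
t: 54.13
tcp_pos: [0.4155, -0.0861, 0.1465]
tool_rot: [0.708, -0.706, 0.007, -0.007]
ft_force: [1.1, 0.9, -2.1]
grip_width: 0.6
```

>>> step_arm:
  increments:
    - {"delta_pos": [25.5,168,0],"twist": [0.002,0.007,-0.785]}
    - {"delta_pos": [25.5,168,0],"twist": [0.002,0.007,-0.785]}
    - {"delta_pos": [25.5,168,0],"twist": [0.002,0.007,-0.785]}
    - {"delta_pos": [25.5,168,0],"twist": [0.002,0.007,-0.785]}
    - {"delta_pos": [25.5,168,0],"twist": [0.002,0.007,-0.785]}
    - {"delta_pos": [25.5,168,0],"twist": [0.002,0.007,-0.785]}
    - {"delta_pos": [25.5,168,0],"twist": [0.002,0.007,-0.785]}
    - {"delta_pos": [25.5,168,0],"twist": [0.002,0.007,-0.785]}
    - {"delta_pos": [25.5,168,0],"twist": [0.002,0.007,-0.785]}
    - {"delta_pos": [25.5,168,0],"twist": [0.002,0.007,-0.785]}
    - {"delta_pos": [25.5,168,0],"twist": [0.002,0.007,-0.785]}

```text
t: 55.05
tcp_pos: [0.4357, 0.0812, 0.1391]
tool_rot: [-0.383, 0.924, 0.002, -0.001]
ft_force: [0.7, -0.1, -2.6]
grip_width: 0.597
```

```bash
python3 cv.py pics/w29.png 2;python3 -c "
from plan import *
want([.4374,.0817,.013],R.from_euler('z',-.785).as_matrix()@RK)"
```

```text
sync [0.4359 0.0814 0.139 ] sd [0. 0. 0.]
t 55.5 tcp [435.9  81.5 139. ] q [ 0.55  0.14 -0.51 -0.01 -0.93 -1.33] F [ 0.   0.6 -1. ] M [ 0.02 -0.03 -0.04] g 0.6
   meas-cmd mm [-0.   0.1 -0. ] rot [-0.0001  0.0001  0.    ]
 delta [1.5, 0.3, -126.0] twist [-0.003, -0.003, -0.0] rows 3.0
```

View pics/w29.png

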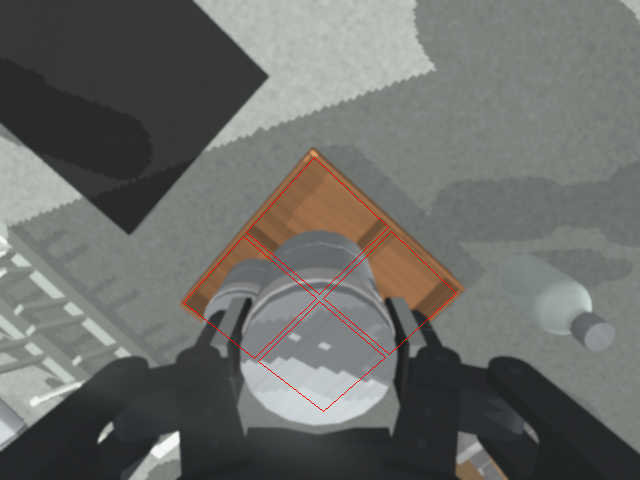

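>>> step_arm:
  increments:
    - {"delta_pos": [1,0,-40],"twist": [0,0,0]}
    - {"delta_pos": [1,0,-75],"twist": [0,0,0]}
    - {"delta_pos": [1,0,-105],"twist": [0,0,0]}
    - {"delta_pos": [1,0,-118],"twist": [0,0,0]}
    - {"delta_pos": [1,0,-124],"twist": [0,0,0]}
    - {"delta_pos": [1,0,-124],"twist": [0,0,0]}
    - {"delta_pos": [1,0,-124],"twist": [0,0,0]}

```text
t: 56.08
tcp_pos: [0.4377, 0.082, 0.0155]
tool_rot: [-0.383, 0.924, 0.002, -0.0]
ft_force: [-0.4, 0.6, -2.5]
grip_width: 0.598
```

>>> step_arm:
  increments:
    - {"delta_pos": [0,0,-2.5],"twist": [0,0,0]}
    - {"delta_pos": [0,0,-2.5],"twist": [0,0,0]}
    - {"delta_pos": [0,0,-2.5],"twist": [0,0,0]}

```text
t: 56.33
tcp_pos: [0.4382, 0.0823, 0.014]
tool_rot: [-0.383, 0.924, 0.002, 0.0]
ft_force: [-1.5, 1.0, 7.5]
grip_width: 0.6
```

Seated. Release, rise, and retreat upward.

>>> step_arm:
  increments:
    - {"delta_pos": [0,0,1],"twist": [0,0,0]}
    - {"delta_pos": [0,0,1],"twist": [0,0,0]}
    - {"delta_pos": [0,0,1],"twist": [0,0,0]}
    - {"delta_pos": [0,0,1],"twist": [0,0,0]}
    - {"delta_pos": [0,0,15],"twist": [0,0,0]}
    - {"delta_pos": [0,0,45],"twist": [0,0,0]}
    - {"delta_pos": [0,0,80],"twist": [0,0,0]}
    - {"delta_pos": [0,0,120],"twist": [0,0,0]}
    - {"delta_pos": [0,0,180],"twist": [0,0,0]}
    - {"delta_pos": [0,0,180],"twist": [0,0,0]}
  grip: 0.74

```text
t: 57.17
tcp_pos: [0.4394, 0.0823, 0.1981]
tool_rot: [-0.383, 0.924, 0.002, 0.004]
ft_force: [1.4, 0.8, -0.8]
grip_width: 0.739
```

>>> step_arm:
  increments:
    - {"delta_pos": [-60,-250,60],"twist": [0,0,0]}
    - {"delta_pos": [-60,-250,60],"twist": [0,0,0]}
    - {"delta_pos": [-60,-250,60],"twist": [0,0,0]}
    - {"delta_pos": [-60,-250,60],"twist": [0,0,0]}
    - {"delta_pos": [-60,-250,60],"twist": [0,0,0]}
    - {"delta_pos": [-60,-250,60],"twist": [0,0,0]}
    - {"delta_pos": [-60,-250,60],"twist": [0,0,0]}
    - {"delta_pos": [-60,-250,60],"twist": [0,0,0]}
    - {"delta_pos": [-60,-250,60],"twist": [0,0,0]}
    - {"delta_pos": [-60,-250,60],"twist": [0,0,0]}

```text
t: 58.0
tcp_pos: [0.3767, -0.168, 0.252]
tool_rot: [-0.383, 0.924, 0.002, -0.001]
ft_force: [-0.1, 0.2, -0.7]
grip_width: 0.74
```

Run:
```python
from plan import *
from tins import *
for i in range(4): camera("wrist")
s=snap("scene");t=snap("top")
cv2.imwrite("pics/s30.png",s["pixels"]);cv2.imwrite("pics/t30.png",t["pixels"])
fittins([(.512,.160),(.514,.085),(.438,.082)],.005)
crop(s["pixels"],330,160,560,310,3.4,"pics/s30c.png")
C={"top":t,"scene":s}
for k,P in (("rect_1",[.585,-.328,.0615]),("rect_1",[.441,-.328,.0615]),("rect_kept",[.537,-.328,.0615]),("round_1",[.602,.344,.0615]),("round_1",[.458,.344,.0615]),("round_kept",[.506,.345,.0615])):
    pts=rectpts() if k[1]=="e" else discpts()
    for n in C:
        m=getmask(k,n,C[n],P)
        if m and m[0]<8:
            r,f=fit([C[n]],[m[1]],P+[0,0],pts,(0,1));print(k,n,np.round(r[:3]*1000,1),round(f,3))
st()
```

```text
(0.512, 0.16) ('top',) [510.7 160.5   5. ] 0.052
(0.512, 0.16) ('scene',) [515.  159.2   5. ] 0.279
(0.512, 0.16) ('top', 'scene') [511. 160.   5.] 0.351
(0.514, 0.085) ('top',) [514.1  86.8   5. ] 0.036
(0.514, 0.085) ('scene',) [516.4  85.2   5. ] 0.231
(0.514, 0.085) ('top', 'scene') [514.2  86.    5. ] 0.295
(0.438, 0.082) ('top',) [438.   83.5   5. ] 0.067
(0.438, 0.082) ('scene',) [442.1  82.    5. ] 0.438
(0.438, 0.082) ('top', 'scene') [438.9  82.5   5. ] 0.541
rect_1 top [ 586.6 -326.5   61.5] 0.076
rect_1 scene [ 585.6 -325.5   61.5] 0.099
rect_1 top [ 443.1 -329.7   61.5] 0.153
rect_1 scene [ 441.2 -327.4   61.5] 0.219
rect_kept top [ 537.7 -327.4   61.5] 0.08
round_1 top [603.9 347.1  61.5] 0.119
round_1 scene [604.  346.5  61.5] 0.131
round_1 top [459.2 346.5  61.5] 0.095
round_kept top [506.6 345.2  61.5] 0.11
round_kept scene [505.  346.3  61.5] 0.172
t 59.6 tcp [ 376.9 -168.4  252.5] q [-0.03 -0.02 -0.38 -0.   -1.22 -0.76] F [-0.5  1.2  0.3] M [ 0.   -0.01  0.  ] g 0.742
```

View pics/s30.png

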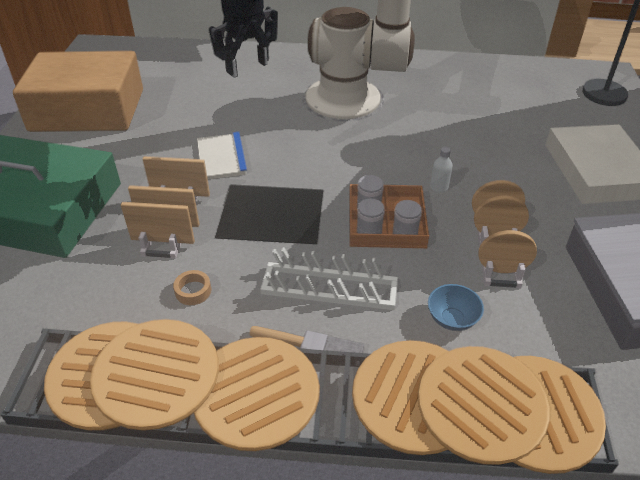

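View pics/t30.png

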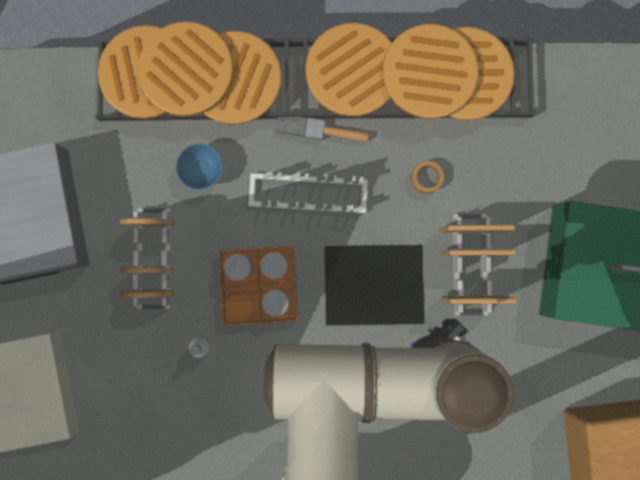

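View pics/s30c.png

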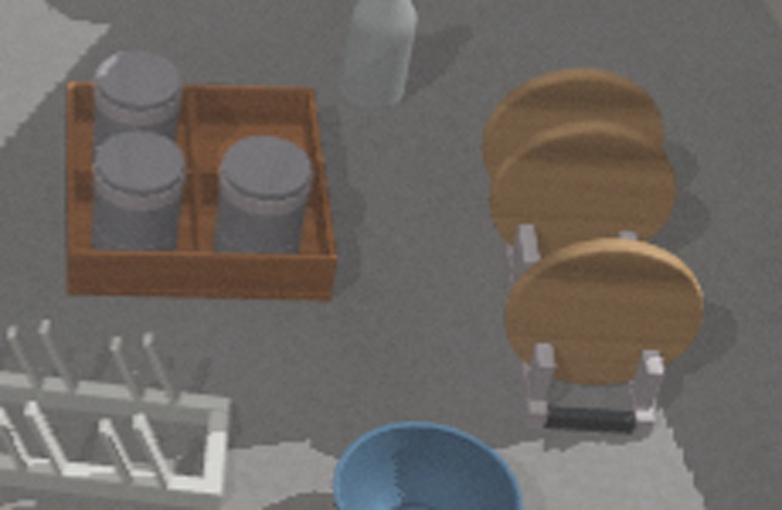

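```bash
python3 -c "
from rig import *
print(close_job())"
```

```text
the job is handed in; nothing more can be done
None
```

The bread counter is cleared and the job is handed in, with the run at about 60 s. The last picture shows every piece in place and the gripper clear of everything.

- **Boards:** I racked all four boards first. The two round ones went into rack_1 at the −72 and +72 mm slots, the two rectangular ones into rack_2 at the −72 and +72 mm slots. Each was pressed down until the wrist force showed it had bottomed. In the last pictures they fit as upright, about 2–3 mm or less off the rails' centre. Height was measured on two of them (61.2 and 62.4 mm against 61.5). For the other two I rely on the press-down forces and how they look.
- **Kept boards:** They still fit within about 2 mm of where they started.
- **Tins:** Three tins were present. One had been knocked about 3 cm aside during the run, so I found it again before picking it. Each stands in its own crate cell, placed until floor contact. The top camera puts them 2 mm or less from where I aimed.
- **Bystanders:** Roll, bowl, shaker and brush look unmoved in the last pictures. I did not re-measure them.

**Disagreements:**
- The fingertips sit about 28 mm behind the reported TCP, so the first grasp closed on nothing. I corrected for this in every later grasp.
- The tin masks in the scene camera overlapped each other, so their fits were poor and up to 4 mm off the top camera.
- In the last check the scene camera gave no usable fit for the kept rectangular board or for the round board in the −72 mm slot. The top camera's fits for both were good.

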